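# Stamp a batch of blanks in the lever press

### The job

Turn the regulator knob until its white pointer lines up with the white mark, then slide the lock fully home around the knob, leaving the pointer on the mark. Lay every blank in a slot of the press bed, one to a slot and steps up, pull the press lever all the way towards the robot's side, hold it there for a second and ease it slowly back to its rest. Then lay all the blanks flat in the grey tray, leaving the knob set and locked and the other tools and pots where they are.

Things in the scene. Friction and masses are not known exactly. Their poses are not given: they have to be found in the camera images.
- b1_c (a point): Aluminium blank: stepped bar 100 mm long (x axis), 38 mm wide (y), 22 mm tall at the ends, 34 mm tall over the middle 56 mm; 0.2 to 0.4 kg. This point is its centre, 17 mm above its flat underside. It starts on the table, steps up. Two or three of the three blanks are there; an absent one reads None from the start.
- b2_c (a point): Blank like b1.
- b3_c (a point): Blank like b1.
- bed (a point): Press (fixed): centre of its flat bed, 30 mm above the table. x runs along the slots from the die block to the lever, away from the robot; y left, z up. The die block's face is at x = -65 mm, 45 mm above the bed; the sliding jaw's face at x = +65 mm at rest, 40 mm above the bed; both span the bed. A full pull moves the jaw 29 mm to the die and pushes the blanks against it (centres at x = -15 mm).
- slot_mid (a point): Middle slot: a point on its floor (bed height), axes as bed. A slot is 46 mm wide, between guide ridges 6 mm tall that fill the 30 mm between slots, from x = -65 to +35 mm. A blank goes in with its length along x and its centre within 12 mm of this point.
- slot_left (a point): Left slot, 76 mm to +y of the middle one, otherwise like it; the ridge beyond it is 16 mm wide.
- slot_right (a point): Right slot, 76 mm to -y of the middle one, otherwise like it; the ridge beyond it is 16 mm wide.
- pivot (a point): Middle of the press lever's pivot axis, which runs along y, 60 mm above the table and 130 mm to +x of bed; axes as bed.
- handle (a point): Middle of the press lever's rubber cross bar, 20 mm thick, along y, 200 mm from the pivot. Two steel stems 16 mm thick at y = +-55 mm carry it, so about 90 mm of bar between them is free to take from above. At rest it is 69 mm to +x of the pivot and 248 mm above the table.
- lever (a joint): Lever angle, rad: 0 at rest (leaning 0.35 away from the robot), 0.70 at full stroke (leaning 0.35 to -x of bed), the bar swinging 140 mm over the top. A spring pulls it back: about 3 N at the bar at rest, 12 N at full stroke. Let go, it flies back, a fault: no faster than 1 rad/s above 0.15 rad. Rest: under 0.06; full: over 0.63.
- knob_grip (a point): Regulator knob: on its vertical axis at the mid height of its bar grip, 82 mm above the table. The bar grip is 44 mm long (along x), 12 mm thick (y), 28 mm tall; +x is the way its white pointer points (pointer tip 31 mm from the axis). It stands on top of the regulator, a fixed grey box 90 x 160 x 50 mm tall.
- knob (a joint): Knob angle, rad, growing anticlockwise seen from above, 0 to 2.2; it starts at 0 to 0.35 and has to grow by 0.45 to 1.3. It stays where it is left (0.05 N m friction).
- mark: White tick, 14 x 6 mm, on top of the regulator box, 30 to 44 mm from the knob's axis. The origin lies on the knob's axis at the box top (50 mm above the table); its +x axis points from the axis to the tick. The knob is set when its x axis points the same way, within 0.13 rad.
- lock_tab (a point): Lock: upright steel tab 14 mm (x) by 18 mm (y), 40 mm tall, on a forked plate that slides on the regulator box; this point is the tab's middle, 72 mm above the table. It slides to its -y, straight at the knob's axis, from 100 mm away (back) to 60 mm (home). About 3 N of friction; it stays where it is left.
- lock (a joint): Lock travel, m: 0 back (knob free), 0.040 fully home with the fork around the knob's stem; home means over 0.034.
- tray_in (a point): Centre of the inner floor of the fixed grey tray, 5 mm above the table. Inner floor 150 mm (x) by 210 mm (y); walls 5 mm thick, their rim 15 mm above the inner floor. Three blanks fit side by side along x at y = -62, 0, +62 mm.
- spray: White can, 56 mm across and 100 mm tall; not part of the job, to be left where it is. Origin near the middle of its underside.
- jar: Glass jar, 64 mm across and 90 mm tall; not part of the job, to be left where it is. Origin near the middle of its underside.
- wrench: Wrench lying flat; not part of the job, to be left where it is. Origin near the middle of its underside.
- hammer: Hammer lying flat; not part of the job, to be left where it is. Origin near the middle of its underside.
- driver: Screwdriver lying flat; not part of the job, to be left where it is. Origin near the middle of its underside.
- brush: Brush lying flat; not part of the job, to be left where it is. Origin near the middle of its underside.
- bearing: Steel bearing ring, 70 mm across and 18 mm tall; not part of the job, to be left where it is. Origin near the middle of its underside.

How it is judged (in metres and radians):
On the way, in this order (a step that is already met when the one before it is completed fails the run):
1. the knob's pointer is on the mark while the lock is still back (angle between the x axis of knob_grip and the x axis of mark, either way round below 0.13 rad and value of joint lock below 0.012 m), for 0.2 s.
2. the lock is fully home around the knob, pointer still on the mark (angle between the x axis of knob_grip and the x axis of mark, either way round below 0.13 rad and value of joint lock above 0.034 m), for 0.2 s.
3. all blanks lie in slots of the bed and the lever is held at full stroke, knob set and locked (all of step 2 and value of joint lever above 0.63 rad and x of b1_c in the frame of bed between -0.022 and 0.022 m and z of b1_c in the frame of bed between 0.012 and 0.022 m and angle between the x axis of each of b1_c, b2_c, b3_c and the x axis of bed, either way round below 0.15 rad and angle between each of b1_c, b2_c, b3_c's own z axis and vertical below 0.2 rad and (y of b1_c in the frame of bed between -0.084 and -0.068 m or y of b1_c in the frame of bed between -0.008 and 0.008 m or y of b1_c in the frame of bed between 0.068 and 0.084 m) and x of b2_c in the frame of bed between -0.022 and 0.022 m and z of b2_c in the frame of bed between 0.012 and 0.022 m and (y of b2_c in the frame of bed between -0.084 and -0.068 m or y of b2_c in the frame of bed between -0.008 and 0.008 m or y of b2_c in the frame of bed between 0.068 and 0.084 m) and x of b3_c in the frame of bed between -0.022 and 0.022 m and z of b3_c in the frame of bed between 0.012 and 0.022 m and (y of b3_c in the frame of bed between -0.084 and -0.068 m or y of b3_c in the frame of bed between -0.008 and 0.008 m or y of b3_c in the frame of bed between 0.068 and 0.084 m)), for 0.4 s.
4. the lever is back at rest (value of joint lever below 0.06 rad), for 0.2 s.
At the end, for the whole second after the job is handed in: Every blank that is present lies flat and still on the tray's floor (its centre inside the walls and 10 to 24 mm above the inner floor), the lever is at rest (under 0.06 rad), the lock is home (over 34 mm) and the pointer is within 0.13 rad of the mark (all of step 2 and value of joint lever below 0.06 rad and x of b1_c in the frame of tray_in between -0.075 and 0.075 m and y of b1_c in the frame of tray_in between -0.105 and 0.105 m and z of b1_c in the frame of tray_in between 0.01 and 0.024 m and linear speed of each of b1, b2, b3 below 0.02 m/s and x of b2_c in the frame of tray_in between -0.075 and 0.075 m and y of b2_c in the frame of tray_in between -0.105 and 0.105 m and z of b2_c in the frame of tray_in between 0.01 and 0.024 m and x of b3_c in the frame of tray_in between -0.075 and 0.075 m and y of b3_c in the frame of tray_in between -0.105 and 0.105 m and z of b3_c in the frame of tray_in between 0.01 and 0.024 m); the robot touches nothing.
It fails at once if the lever flies back (faster than 1 rad/s while more than 0.15 rad from rest) (velocity of joint lever below -1 rad/s and value of joint lever above 0.15 rad).
It fails at once if one of the other tools, pots or parts on the table is moved by more than 40 mm (distance of any of spray, jar, wrench, hammer, driver, brush, bearing from where it was at the start of the episode above 0.04 m).
Of b1, b2, b3 only 2 to 3 are there at a start; the rules pass over those that are not, and their reading is None.
At some moment in a run one of b1, b2, b3 may be knocked a few centimetres aside while the robot is not near it.
It also fails if it takes over 210 s, if anything falls off the work surface, if the arm or the gripper's body presses on something with over 40 N, if the wrist force passes 120 N, or if a joint passes its speed limit or range.

### The arm

A 7-joint arm with a two-finger parallel gripper is mounted at the origin on the work surface. World frame = base frame: x ahead of the robot, y to its left, z up, the work surface at z = 0. Lengths are in mm, angles in rad, forces in N, time in s.
With the tool pointing down it reaches from about 400 to 900 mm from the base axis. Payload 5.5 kg.
Tool frame: the origin (TCP) lies at the very end of the fingers, on their centre line; the grasp point (between the pads) lies 19 mm behind it; y points along the fingers, x is the direction in which the jaws open and shut, and the axes are right-handed (so a half turn about y gives the same grasp; the last joint's range is limited). The gripper opens to 85 mm and grips with 20 to 120 N. Pads are 22 mm wide; open, the fingers measure 114 mm over their backs; the gripper's body (76 mm by 85 mm) begins 54 mm behind the grasp point. The pads swing forward as they close: fully open they stand 13 mm farther back than shut.
Start: joints at [1.487, 0.501, -0.427, 1.55, 0.221, 1.138, -0.21], TCP at [220.961, -611.29, 231.31] pointing down, gripper open.
Joint ranges: [-2.88, 2.88], [-0.31, 2.03], [-1.54, 1.56], [0.2, 2.42], [-1.41, 4.55], [0.19, 2.02], [-2.57, 2.57]. Speed limits (rad/s): [2.57, 2.57, 3.14, 3.14, 3.14, 3.14, 3.14].

### API

Orientations are given as a 3x3 rotation matrix whose columns are the frame's x, y, z axes.
In Python, from cell import arm, capture, find_in gives the robot as it stands.
- The arm moves only by the tool apply_moves, never from a script. Its arguments are lists of equal length, an entry for each row: "dp": the shift along the world's x, y, z in m, a list of three; "twist": the turn about the world's z in degrees. A call has 1 to 12 rows; each row shifts and turns the pose as measured when the row begins; what a row does not reach is not made up. A row lasts 1/10 s, in which the tool goes at most 50 mm and 8.59 degrees, less where a joint would pass 70% of its speed; a pose out of reach is approached as far as the arm can. A call with a gripper value outside its range is refused whole. "gripper" is the gripper command: -1 is shut, 1 is fully open, values between are in proportion, set as the call begins (left out, the last holds). The fingers move at their own pace and stop on an object; "squeeze" is the grip in N (left out, the last holds). Time passes only in rows, so rows that do not move let the fingers close. It gives the time, the measured TCP pose, the force and the opening at its end, in the units of the state.
- arm.read_state(): the state, without advancing time (a new reading comes with each control period).
- capture(name): name is "scene" or "side" or "wrist"; returns a dict with "color" (480x640x3 uint8, red, green, blue), "z_map" (480x640 float32, mm along the optical axis (not along the pixel's ray), 0 where there is no reading), "fov_y" (degrees; the focal length in pixels is half the picture's height over the tangent of half this angle, whatever the lens; pixels are square), "cx", "cy" (the principal point, pixels), "rvec" (rotation vector, rad) and "tvec" (3), from world to camera coordinates, as OpenCV has them. Camera axes: x right, y down, z forward; pixel columns grow to the right and rows downward; lengths in mm; the calibration is good to about 2 mm. A picture is of the moment at which its call begins.
- arm.close_job(): hands the job in, once; it reports no verdict.
Trained networks look in the newest picture that a camera, given by its name, has taken for a name from the list of things; names that differ only in an ending like _2 or _b are one class to them, and where a whole thing is asked for, a point or a joint stands for the part that bears it (a point fixed in the world has none). Each returns a list of dicts, best first, with "confidence" (0 to 1); they miss things now and then, are a little off and sometimes report something else, mostly with a low value. They report only what shows in the picture. A call takes as long as a camera call.
- find_in(thing, camera): "rect" ([left, top, right, bottom] in pixels, round what is visible of it).
The state is a dict: "time_s": time; "joints": joint angles; "dq": joint speeds; "effort": joint torques, N m; "ee_pos": TCP position; "orientation": TCP orientation; "ft_force": force on the tool from outside, world axes, zero at the start; "torque": the same for the moment, N m; "gripper_width": opening from 0.0 (shut) to 1.0 (fully open).
Only numpy, scipy, OpenCV 4.12 (cv2) and the standard library are available. Lean on these libraries where they do the work, as an engineer would, in place of code of your own. Each camera call takes 0.05 s, during which the arm holds its last target.

## Working session

There is one attempt and no reset: what is moved stays moved. The work goes in short steps, Python scripts to look and compute and a tool call to move; the robot and the scene stay as the last step left them, time stands still between calls to the robot, and variables do not carry over. Pictures are saved under pics/ and viewed, and the job is handed in when it is done.

Besides the shell and the picture viewer there is one more tool, called after "Call:" as name(argument=value, ...) on one line, values as JSON. apply_moves: Moves the arm, as the interface text tells. Its arguments: {"type":"object","properties":{"dp":{"type":"array"},"twist":{"type":"array"},"gripper":{"type":"number"},"squeeze":{"type":"number"}},"required":["dp","twist"]}

```bash
ls; mkdir -p pics
cat > h.py <<'E'
import numpy as np, cv2
from cell import arm, capture, find_in
def cam(n):
    c=capture(n); c['f']=240/np.tan(np.radians(c['fov_y'])/2)
    c['R']=cv2.Rodrigues(np.array(c['rvec'],float))[0]; c['t']=np.array(c['tvec'],float).reshape(3)
    return c
def save(c,name,crop=None,s=1):
    im=c['color'][:,:,::-1]
    if crop: im=im[crop[1]:crop[3],crop[0]:crop[2]]
    im=cv2.resize(im,None,fx=s,fy=s,interpolation=cv2.INTER_CUBIC) if s!=1 else im
    cv2.imwrite('pics/'+name+'.png',im)
def pts(c):
    v,u=np.mgrid[0:480,0:640]; z=c['z_map'].astype(float)
    p=np.stack([(u-c['cx'])/c['f']*z,(v-c['cy'])/c['f']*z,z],-1)
    w=(p-c['t'])@c['R']; w[z<=0]=np.nan
    return w
def onplane(c,u,v,h):
    d=np.array([(u-c['cx'])/c['f'],(v-c['cy'])/c['f'],1])@c['R']
    o=-c['R'].T@c['t']; return o+d*(h-o[2])/d[2]
def proj(c,p):
    q=np.asarray(p,float)@c['R'].T+c['t']; return q[...,:2]/q[...,2:]*c['f']+[c['cx'],c['cy']]
E
python3 - <<'E'
from h import *
for n in ['scene','side','wrist']:
    c=cam(n); save(c,n+'0'); print(n,-c['R'].T@c['t'],c['f'])
    for t in ['b1_c','bed','handle','knob_grip','mark','lock_tab','tray_in','spray','jar','wrench','hammer','driver','brush','bearing']:
        try: print(t,[(np.round(r['rect']).tolist(),round(r['confidence'],2)) for r in find_in(t,n)[:5]])
        except Exception as e: print(t,e)
s=arm.read_state();print(s)
E
```

```text
pics
scene [1506.43470329 -585.82669069  902.57849367] 504.820526154178
b1_c [([211.0, 287.0, 239.0, 315.0], 0.69), ([130.0, 254.0, 219.0, 303.0], 0.48)]
bed [([266.0, 229.0, 391.0, 334.0], 0.78), ([354.0, 334.0, 391.0, 356.0], 0.44)]
handle [([328.0, 232.0, 384.0, 296.0], 0.7)]
knob_grip [([404.0, 254.0, 420.0, 271.0], 0.46), ([265.0, 230.0, 391.0, 331.0], 0.34), ([361.0, 220.0, 440.0, 269.0], 0.21)]
mark []
lock_tab [([268.0, 230.0, 392.0, 334.0], 0.63)]
tray_in [([365.0, 222.0, 444.0, 270.0], 0.55)]
spray [([406.0, 283.0, 432.0, 328.0], 0.57)]
jar [([271.0, 335.0, 302.0, 368.0], 0.68)]
wrench [([158.0, 342.0, 214.0, 384.0], 0.65), ([211.0, 289.0, 241.0, 314.0], 0.48), ([269.0, 232.0, 393.0, 333.0], 0.3)]
hammer [([132.0, 253.0, 218.0, 302.0], 0.95), ([326.0, 226.0, 384.0, 297.0], 0.42)]
driver [([354.0, 336.0, 390.0, 358.0], 0.53)]
brush [([337.0, 207.0, 391.0, 224.0], 0.56)]
bearing [([308.0, 344.0, 336.0, 368.0], 0.61), ([351.0, 336.0, 390.0, 357.0], 0.54), ([219.0, 325.0, 250.0, 361.0], 0.34)]
side [  28.25375611  954.12420496 1016.37629529] 548.5487746843049
b1_c [([356.0, 233
[... 1194 characters left out ...]
1.13831858, -0.21030189]), 'dq': array([ 0.00065964, -0.00206387,  0.00057603,  0.0008356 , -0.00024182,
        0.00151606,  0.00088431]), 'effort': array([ 2.57576608e-05, -5.69359839e+01, -5.81048861e+00, -2.81327838e+01,
        1.26956558e-02,  1.94901404e-03, -2.11840597e-05]), 'ee_pos': array([ 220.93993474, -611.28743323,  231.29955175]), 'orientation': array([[ 3.39877604e-01,  2.67745969e-05,  9.40469677e-01],
       [-9.40469677e-01,  3.13148208e-05,  3.39877603e-01],
       [-2.03505536e-05, -9.99999999e-01,  3.58239028e-05]]), 'ft_force': array([-0.12441729,  0.0092999 ,  0.2082461 ]), 'torque': array([-0.03791876, -0.00817742,  0.00807613]), 'gripper_width': 1.0033969588120508}
```

View pics/scene0.png

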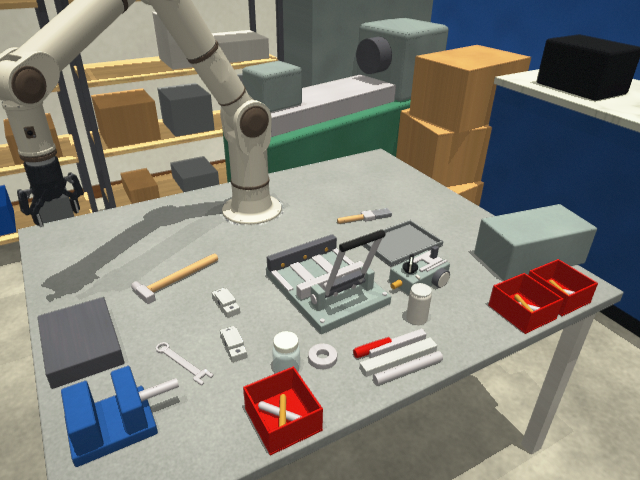

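View pics/side0.png

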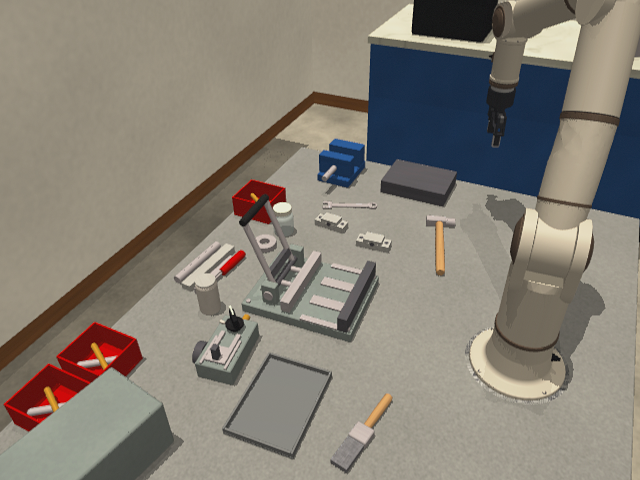

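View pics/wrist0.png

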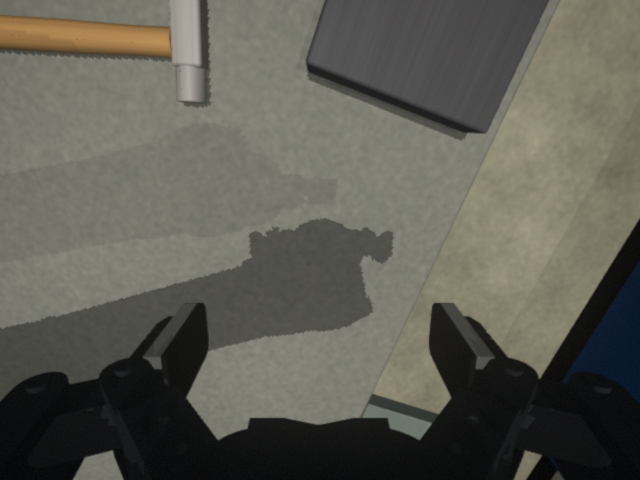

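Run:
```python
from h import *
for n,crop,s in [('scene',(260,200,460,340),4),('side',(180,180,400,420),2.5)]:
    c=cam(n); save(c,n+'1',crop,s); np.savez(n+'.npz',w=pts(c)); 
    w=pts(c)
    L={'scene':[(226,301),(233,342),(226,294),(284,352),(322,356),(410,262),(419,305),(400,290)],'side':[(374,241),(331,222),(235,318),(215,350),(280,400),(235,325),(254,212),(358,296)]}[n]
    for u,v in L: print(n,u,v,np.round(w[v,u],1))
```

```text
scene 226 301 [ 486.1 -277.8   34.2]
scene 233 342 [ 640.1 -318.3   35.6]
scene 226 294 [ 459.2 -267.5   35. ]
scene 284 352 [ 767.8 -243.6   79.4]
scene 322 356 [ 754.6 -136.7    2.2]
scene 410 262 [644.9 204.8  97.3]
scene 419 305 [775.3 135.1  68.1]
scene 400 290 [6.375e+02 1.881e+02 1.000e-01]
side 374 241 [ 454.4 -260.1   28.7]
side 331 222 [ 609.8 -295.2   28.9]
side 235 318 [613.9 230.4  95.8]
side 215 350 [602.9 329.3  92.8]
side 280 400 [nan nan nan]
side 235 325 [609.2 240.2  83.9]
side 254 212 [671.1  23.5 249.6]
side 358 296 [390.4  20.4  73.4]
```

View pics/scene1.png

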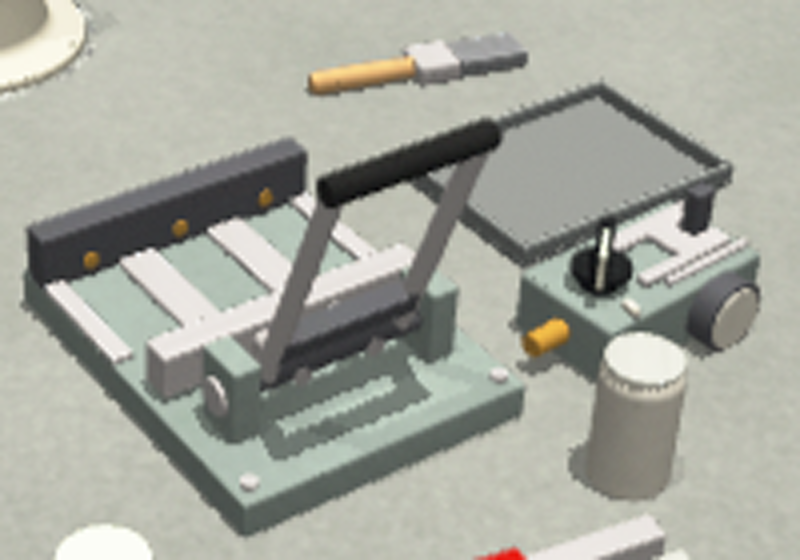

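View pics/side1.png

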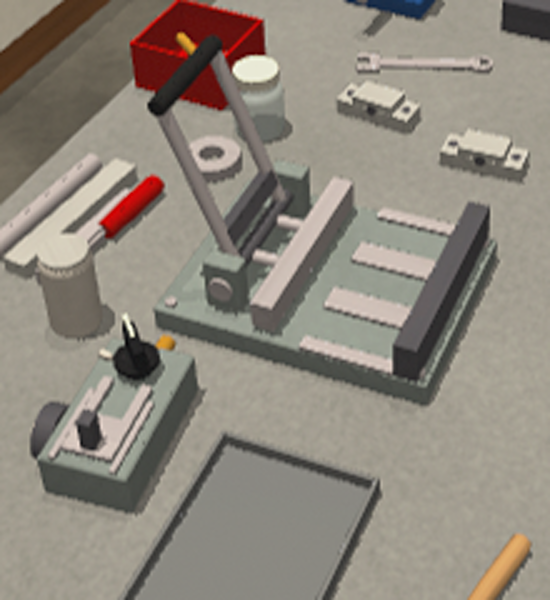

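Call:
apply_moves(dp=[[0.015,0.03,0.03],[0.015,0.03,0.03],[0.015,0.03,0.03],[0.02,0.04,0.02],[0.02,0.04,0.02],[0.02,0.04,0.01],[0.02,0.045,0],[0.02,0.045,0],[0.02,0.045,0],[0.02,0.045,0],[0.02,0.045,0],[0.02,0.045,0]], twist=[0,0,0,0,0,0,0,0,0,0,0,0])

```text
time_s: 3.55
ee_pos: [443.3, -123.7, 375.9]
orientation: [[0.325, 0.004, 0.946], [-0.946, -0.007, 0.325], [0.008, -1.0, 0.001]]
ft_force: [1.9, -1.1, -0.0]
gripper_width: 1.001
```

Run:
```python
from h import *
import numpy as np
# press frame via clouds
w1=np.load('scene.npz')['w'];w2=np.load('side.npz')['w']
P=np.concatenate([w1.reshape(-1,3),w2.reshape(-1,3)]);P=P[~np.isnan(P[:,0])]
reg=lambda a,b,c,d,e,f:P[(P[:,0]>a)&(P[:,0]<b)&(P[:,1]>c)&(P[:,1]<d)&(P[:,2]>e)&(P[:,2]<f)]
for nm,r in {'plate':(350,720,-170,200,27,33),'die':(340,440,-150,150,72,80),'bar':(580,760,-120,140,235,262),'tray rim':(300,700,200,560,17,24),'regbox':(500,760,150,430,46,54)}.items():
    q=reg(*r); 
    if len(q)<5: print(nm,len(q));continue
    print(nm,len(q),q.min(0).round(),q.max(0).round(),q.mean(0).round(1),cv2.minAreaRect(q[:,:2].astype(np.float32)))
```

```text
plate 5017 [ 374. -120.   27.] [692. 199.  33.] [549.   10.8  30. ] ((529.8953857421875, 39.86066436767578), (307.1930847167969, 311.0269470214844), 3.9490554332733154)
die 934 [ 384. -120.   72.] [428. 114.  80.] [403.7  -0.7  74.9] ((405.72515869140625, -3.6861495971679688), (34.020790100097656, 235.13491821289062), 3.4809818267822266)
bar 751 [660. -54. 235.] [696.  78. 261.] [680.   12.9 252.1] ((679.253662109375, 11.616661071777344), (31.04297637939453, 133.16769409179688), 3.8579251766204834)
tray rim 1143 [357. 200.  17.] [698. 559.  24.] [488.6 357.7  19.7] ((523.4918212890625, 383.21148681640625), (359.62432861328125, 338.28924560546875), 87.3071060180664)
regbox 1909 [563. 151.  46.] [760. 353.  54.] [626.7 266.4  50. ] ((638.6903076171875, 242.16793823242188), (147.57025146484375, 245.49114990234375), 29.26171875)
```

Call:
apply_moves(dp=[[0.01,0.045,0],[0.01,0.045,0],[0.01,0.045,0],[0.01,0.045,0],[0.01,0.045,0],[0.01,0.045,0],[0.01,0.045,0],[0.01,0.02,-0.03],[0.01,0.0,-0.03],[0,0,0]], twist=[2,2,2,2,2,2,2,2,2,0])

```text
time_s: 4.55
ee_pos: [534.8, 235.2, 318.4]
orientation: [[0.618, 0.017, 0.786], [-0.786, -0.002, 0.618], [0.012, -1.0, 0.012]]
ft_force: [0.1, -0.8, 0.5]
gripper_width: 1.0
```

Run:
```python
from h import *
c=cam('wrist'); save(c,'wrist1'); np.savez('wr.npz',**{k:c[k] for k in ['color','z_map','R','t','f','cx','cy']})
print(-c['R'].T@c['t'],arm.read_state()['ee_pos'])
for t in ['knob_grip','mark','lock_tab','tray_in']:
    print(t,[(np.round(r['rect']).tolist(),round(r['confidence'],2)) for r in find_in(t,'wrist')[:5]])
```

```text
[589.10431491 279.95518468 462.13870533] [534.71275813 236.24070527 320.63688101]
knob_grip [([363.0, 115.0, 421.0, 164.0], 0.64), ([316.0, 157.0, 640.0, 429.0], 0.29), ([87.0, 88.0, 315.0, 301.0], 0.28)]
mark [([396.0, 103.0, 408.0, 117.0], 0.43)]
lock_tab [([275.0, 59.0, 376.0, 148.0], 0.56), ([358.0, 116.0, 416.0, 158.0], 0.52)]
tray_in [([88.0, 88.0, 316.0, 301.0], 0.73), ([566.0, 85.0, 640.0, 184.0], 0.62)]
```

View pics/wrist1.png

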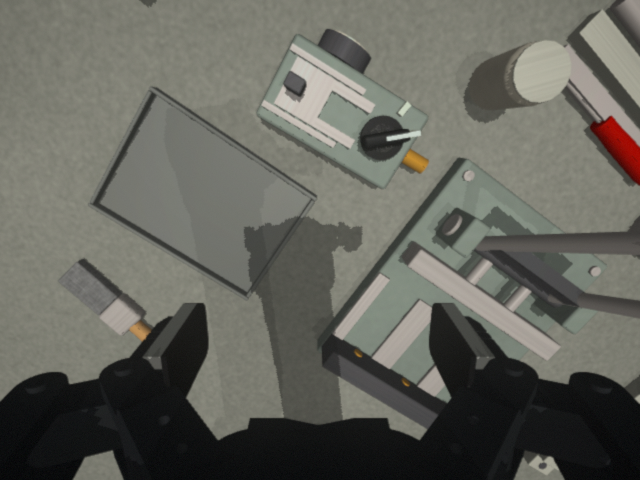

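Run:
```python
from h import *
c=dict(np.load('wr.npz')); 
im=c['color'][:,:,::-1]; cv2.imwrite('pics/wz.png',cv2.resize(im[20:200,250:450],None,fx=4,fy=4,interpolation=cv2.INTER_CUBIC)[:,:800][:600])
w=pts(c)
for h,p in {50:[(404,108),(300,38),(427,116),(258,114),(383,186)],96:[(420,133),(390,138),(363,141)],92:[(295,83)]}.items():
    for q in p: print(h,q,onplane(c,*q,h).round(1),w[q[1],q[0]].round(1))
```

```text
50 (404, 108) [663.5 219.3  50. ] [662.2 220.3  56.8]
50 (300, 38) [648.8 343.4  50. ] [648.8 343.4  49.9]
50 (427, 116) [672.4 195.2  50. ] [672.4 195.2  49.8]
50 (258, 114) [565.5 334.4  50. ] [565.5 334.5  49.5]
50 (383, 186) [588.9 183.6  50. ] [588.9 183.9  51.2]
96 (420, 133) [647.9 199.5  96. ] [647.9 199.5  95.7]
96 (390, 138) [627.1 218.7  96. ] [627.  218.9  97.4]
96 (363, 141) [609.4 236.9  96. ] [609.8 235.9  87.9]
92 (295, 83) [610.5 318.1  92. ] [610.4 317.9  93.7]
```

View pics/wz.png

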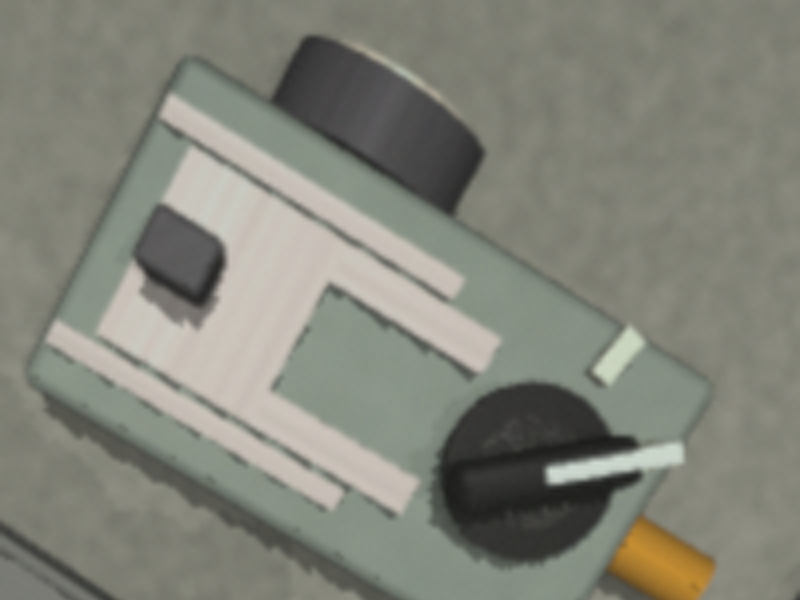

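Run:
```python
from h import *
c=dict(np.load('wr.npz')); w=pts(c)
f=lambda u,v,h:onplane(c,250+u/4-.375,20+v/4-.375,h)[:2]
tip=f(685,453,97);inn=f(548,476,97);d=tip-inn;d/=np.linalg.norm(d);ax=tip-31*d
print(tip,inn,np.degrees(np.arctan2(d[1],d[0])),'axis',ax)
print('disc',[(z,f(530,470,z).round(1)) for z in (60,64,68,72)], np.nanmedian(w[142:156,378:386,2]))
t1=f(603,378,51);t2=f(632,330,51);tm=f(619,355,51);print('tick',t1,t2,tm)
for a in (ax,f(530,470,68)): e=tm-a;print('mark ang',np.degrees(np.arctan2(*e[::-1])),np.linalg.norm(e))
e=t2-t1;print('tick dir',np.degrees(np.arctan2(*e[::-1])))
# tab top
print('tab',f(190,245,92), 'box corners',[f(*p,50).round(1) for p in [(190,57),(712,387),(30,375)]])
# tray
for p in [(153,88),(93,204),(250,298),(316,197)]: print('tray',onplane(c,*p,20).round(1))
print(proj(c,[[*ax,97]]))
```

```text
[648.3143379 199.1664318] [624.62692093 220.94848789] -42.60047131739688 axis [625.49550081 220.14977457]
disc [(60, array([626.5, 219.6])), (64, array([626.1, 220.2])), (68, array([625.7, 220.8])), (72, array([625.4, 221.4]))] 68.9101786485574
tick [656.46553656 218.4153721 ] [669.8656923  220.33902584] [663.25001517 218.91310301]
mark ang -1.8760865312905273 37.774762890207555
mark ang -2.8847989184766076 37.55202023156965
tick dir 8.169259555048146
tab [613.14993025 317.62369243] box corners [array([650. , 347.8]), array([672.5, 194.4]), array([565.5, 335.5])]
tray [515.3 443.5  20. ]
tray [362.  432.1  20. ]
tray [376.5 216.7  20. ]
tray [530.3 230.4  20. ]
[[387.87722791 138.41477196]]
```

Run:
```python
from h import *
s=arm.read_state(); print(s['joints'].round(3),s['ee_pos'],s['orientation'].round(3),s['ft_force'])
```

```text
[ 0.314  0.44  -1.05   1.611  0.41   1.303 -1.706] [536.30596137 235.40980921 323.96820467] [[ 0.615  0.025  0.788]
 [-0.788 -0.001  0.616]
 [ 0.016 -1.     0.02 ]] [-0.4708708   0.83737478 -0.48938641]
```

Call:
apply_moves(dp=[[0.01,-0.002,-0.015],[0.01,-0.002,-0.015],[0.01,-0.002,-0.015],[0.01,-0.002,-0.015],[0.01,-0.002,-0.015],[0.01,-0.002,-0.015],[0.01,-0.002,-0.015],[0.01,-0.001,-0.015],[0.01,0,-0.015],[0,0,-0.015],[0,0,0]], twist=[-8,-8,-8,-8,-8,-8,-8,-8,-8,-8,0], gripper=0.0)

```text
time_s: 5.9
ee_pos: [624.9, 212.3, 197.2]
orientation: [[-0.6, 0.008, 0.8], [-0.8, -0.038, -0.599], [0.025, -0.999, 0.029]]
ft_force: [-1.4, 0.4, 0.2]
gripper_width: 0.5
```

```bash
cat >> h.py <<'E'
def st():
    s=arm.read_state(); O=s['orientation']
    print('t',s['time_s'],'pos',s['ee_pos'].round(1),'xdeg',np.degrees(np.arctan2(O[1,0],O[0,0])).round(1),'tilt',O[:2,1].round(3),'F',s['ft_force'].round(1),'g',round(s['gripper_width'],3),'q',s['joints'].round(2))
    return s
E
python3 - <<'E'
from h import *
st(); c=cam('wrist'); save(c,'wrist2')
E
```

```text
t 5.9 pos [624.9 212.3 197.2] xdeg -126.9 tilt [ 0.008 -0.038] F [-1.4  0.4  0.2] g 0.5 q [-0.48  0.52  0.13  1.57 -0.03  1.06 -2.57]
```

View pics/wrist2.png

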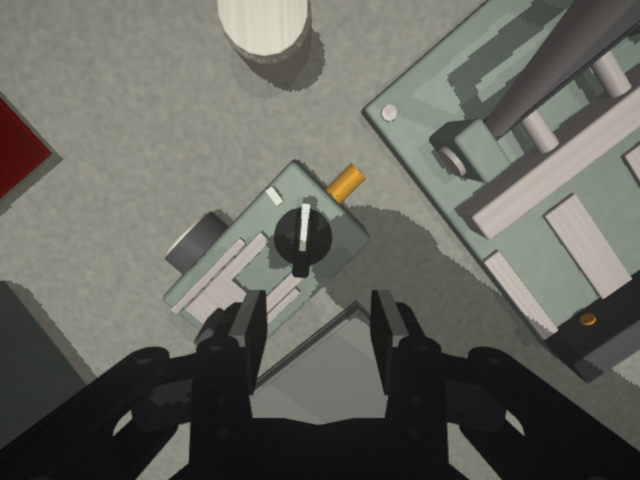

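Call:
apply_moves(dp=[[0,0.001,0],[0,0.001,0],[0,0.001,0],[0,0.001,0],[0,0.001,0],[0,0.001,0],[0,0.001,0],[0,0.001,0],[0,0,0],[0,0,0],[0,0,0],[0,0,0]], twist=[7,7,7,7,7,7,7,7,7,7,7,7])

```text
time_s: 7.15
ee_pos: [630.6, 230.9, 226.0]
orientation: [[0.794, 0.033, 0.606], [-0.607, 0.05, 0.793], [-0.004, -0.998, 0.06]]
ft_force: [0.6, -0.0, -0.1]
gripper_width: 0.499
```

Run:
```python
from h import *
st()
```

```text
t 7.15 pos [630.6 230.9 226. ] xdeg -37.4 tilt [0.033 0.05 ] F [ 0.6 -0.  -0.1] g 0.499 q [-0.19  0.49 -0.25  1.55  0.1   1.06 -1.11]
```

Call:
apply_moves(dp=[[0,0,0],[0,0,0],[0,0,0],[0,0,0],[0,0,0],[0,0,0],[0,0,0],[0,0,0],[0,0,0],[0,0,0],[0,0,0],[0,0,0]], twist=[3,3,3,3,3,3,3,3,3,3,3,3])

```text
time_s: 8.35
ee_pos: [639.8, 231.1, 263.6]
orientation: [[0.999, 0.024, -0.028], [0.026, 0.108, 0.994], [0.027, -0.994, 0.107]]
ft_force: [-0.6, -0.5, -0.7]
gripper_width: 0.496
```

Run:
```python
from h import *
st()
```

```text
t 8.35 pos [639.8 231.1 263.6] xdeg 1.5 tilt [0.024 0.108] F [-0.6 -0.5 -0.7] g 0.496 q [-0.05  0.49 -0.41  1.49  0.11  1.13 -0.43]
```

Call:
apply_moves(dp=[[0,0,0],[0,0,0],[0,0,0],[0,0,0]], twist=[0,0,0,0])

```text
time_s: 8.75
ee_pos: [641.9, 229.8, 270.9]
orientation: [[0.999, 0.034, -0.028], [0.024, 0.114, 0.993], [0.037, -0.993, 0.113]]
ft_force: [-0.2, 0.4, -0.5]
gripper_width: 0.501
```

Run:
```python
from h import *
a=st()
for i in range(3): cam('side')
b=st()
for i in range(3): cam('side')
b=st()
```

```text
t 8.75 pos [641.9 229.8 270.9] xdeg 1.4 tilt [0.034 0.114] F [-0.2  0.4 -0.5] g 0.501 q [-0.04  0.48 -0.41  1.49  0.1   1.13 -0.42]
t 8.9 pos [641.6 230.1 270.3] xdeg 1.4 tilt [0.033 0.114] F [ 1.1 -0.4 -0.6] g 0.5 q [-0.05  0.48 -0.41  1.49  0.1   1.13 -0.42]
t 9.05 pos [641.5 230.3 269.9] xdeg 1.4 tilt [0.032 0.114] F [-0.1  0.4  0. ] g 0.496 q [-0.05  0.48 -0.41  1.49  0.1   1.13 -0.42]
```

Call:
apply_moves(dp=[[0,0,0],[0,0,0],[0,0,0],[0,0,0]], twist=[0,0,0,0])

```text
time_s: 9.45
ee_pos: [641.0, 231.0, 269.2]
orientation: [[0.999, 0.031, -0.03], [0.026, 0.113, 0.993], [0.034, -0.993, 0.112]]
ft_force: [0.7, -0.4, -0.4]
gripper_width: 0.497
```

Run:
```python
from h import *
a=st();print(a['effort'],a['dq'].round(3))
```

```text
t 9.45 pos [641.  231.  269.2] xdeg 1.5 tilt [0.031 0.113] F [ 0.7 -0.4 -0.4] g 0.497 q [-0.05  0.48 -0.41  1.49  0.1   1.13 -0.42]
[-6.45537424e-03 -5.73661816e+01 -5.58972359e+00 -2.95021480e+01
 -4.06057611e-01 -3.97699121e-01  2.91206006e-04] [-0.     0.002  0.001 -0.001  0.     0.001 -0.001]
```

Call:
apply_moves(dp=[[0,0,-0.02],[0,0,-0.02],[0,0,-0.02]], twist=[0,0,0])

```text
time_s: 9.75
ee_pos: [643.6, 232.3, 212.1]
orientation: [[0.999, 0.039, -0.031], [0.026, 0.116, 0.993], [0.042, -0.993, 0.115]]
ft_force: [-0.2, 0.2, 0.0]
gripper_width: 0.5
```

Run:
```python
from h import *
a=st();print(a['effort'],a['dq'].round(3))
cam('side');st()
cam('side');st()
```

```text
t 9.75 pos [643.6 232.3 212.1] xdeg 1.5 tilt [0.039 0.116] F [-0.2  0.2  0. ] g 0.5 q [-0.05  0.53 -0.4   1.55  0.12  1.02 -0.43]
[ 1.35552431e-01 -5.99667120e+01 -6.11977011e+00 -2.85295844e+01
 -4.86869887e-01  1.19102946e-01  4.48454346e-02] [-0.025  0.185  0.041  0.205  0.077 -0.38  -0.032]
t 9.8 pos [641.4 231.3 207.6] xdeg 1.5 tilt [0.033 0.114] F [-1.3 -0.8 -2.8] g 0.502 q [-0.05  0.53 -0.4   1.56  0.12  1.01 -0.43]
t 9.85 pos [641.2 231.2 208.8] xdeg 1.5 tilt [0.032 0.113] F [-0.   0.2  0.1] g 0.504 q [-0.05  0.53 -0.4   1.55  0.12  1.02 -0.43]
```

Call:
apply_moves(dp=[[0,0,0],[0,0,0],[0,0,0],[0,0,0],[0,0,0],[0,0,0]], twist=[6,0,0,6,0,0])

```text
time_s: 10.45
ee_pos: [642.8, 232.3, 213.3]
orientation: [[0.973, 0.012, -0.232], [0.229, 0.119, 0.966], [0.039, -0.993, 0.113]]
ft_force: [-0.1, -0.1, -0.0]
gripper_width: 0.504
```

Run:
```python
from h import *
a=st()
```

```text
t 10.45 pos [642.8 232.3 213.3] xdeg 13.2 tilt [0.012 0.119] F [-0.1 -0.1 -0. ] g 0.504 q [-0.02  0.55 -0.45  1.53  0.14  1.05 -0.23]
```

Call:
apply_moves(dp=[[0,0,0],[0,0,0],[0,0,0],[0,0,0],[0,0,0],[0,0,0]], twist=[-3,-3,-3,-3,0,0])

```text
time_s: 11.05
ee_pos: [643.3, 233.0, 215.9]
orientation: [[0.999, 0.043, -0.003], [-0.002, 0.115, 0.993], [0.043, -0.993, 0.115]]
ft_force: [-0.1, 0.0, 0.3]
gripper_width: 0.501
```

Run:
```python
from h import *
a=st()
```

```text
t 11.05 pos [643.3 233.  215.9] xdeg -0.1 tilt [0.043 0.115] F [-0.1  0.   0.3] g 0.501 q [-0.06  0.52 -0.39  1.55  0.12  1.02 -0.45]
```

Call:
apply_moves(dp=[[0,0,0.03],[0,0,0.03],[0,0,0.03],[0,0,0],[0,0,0]], twist=[0,0,0,0,0])

```text
time_s: 11.55
ee_pos: [642.1, 232.6, 308.2]
orientation: [[0.999, 0.04, -0.003], [-0.001, 0.114, 0.993], [0.04, -0.993, 0.114]]
ft_force: [0.1, -0.4, 0.1]
gripper_width: 0.5
```

Run:
```python
from h import *
a=st()
```

```text
t 11.55 pos [642.1 232.6 308.2] xdeg -0.1 tilt [0.04  0.114] F [ 0.1 -0.4  0.1] g 0.5 q [-0.05  0.45 -0.41  1.45  0.09  1.19 -0.44]
```

Call:
apply_moves(dp=[[0,0,0],[0,0,0],[0,0,0],[0,0,0],[0,0,0],[0,0,0],[0,0,0],[0,0,0]], twist=[8,8,8,8,8,8,0,0])

```text
time_s: 12.35
ee_pos: [639.0, 230.9, 299.7]
orientation: [[0.647, -0.071, -0.759], [0.761, 0.101, 0.64], [0.031, -0.992, 0.119]]
ft_force: [-0.2, 0.1, 0.5]
gripper_width: 0.498
```

Run:
```python
from h import *
a=st()
```

```text
t 12.35 pos [639.  230.9 299.7] xdeg 49.6 tilt [-0.071  0.101] F [-0.2  0.1  0.5] g 0.498 q [ 0.05  0.56 -0.57  1.35  0.17  1.33  0.37]
```

Call:
apply_moves(dp=[[0,0,0],[0,0,0],[0,0,0],[0,0,0],[0,0,0],[0,0,0],[0,0,0],[0,0,0]], twist=[-8,-8,-8,-8,-8,-8,0,0])

```text
time_s: 13.15
ee_pos: [636.7, 229.6, 296.2]
orientation: [[0.999, 0.03, 0.024], [-0.027, 0.121, 0.992], [0.026, -0.992, 0.121]]
ft_force: [-0.5, -0.6, -0.2]
gripper_width: 0.501
```

Run:
```python
from h import *
a=st()
```

```text
t 13.15 pos [636.7 229.6 296.2] xdeg -1.6 tilt [0.03  0.121] F [-0.5 -0.6 -0.2] g 0.501 q [-0.05  0.45 -0.4   1.47  0.08  1.17 -0.46]
```

Call:
apply_moves(dp=[[0,0,0],[0,0,0],[0,0,0],[0,0,0],[0,0,0],[0,0,0],[0,0,0],[0,0,0],[0,0,0],[0,0,0],[0,0,0],[0,0,0]], twist=[-3,-3,-3,-3,-3,-3,-3,-3,-3,-3,-3,-3])

```text
time_s: 14.35
ee_pos: [637.5, 228.2, 293.3]
orientation: [[0.792, 0.091, 0.604], [-0.61, 0.081, 0.788], [0.023, -0.993, 0.12]]
ft_force: [0.4, 1.3, -0.2]
gripper_width: 0.499
```

Run:
```python
from h import *
a=st()
```

```text
t 14.35 pos [637.5 228.2 293.3] xdeg -37.6 tilt [0.091 0.081] F [ 0.4  1.3 -0.2] g 0.499 q [-0.17  0.41 -0.26  1.52  0.07  1.11 -1.09]
```

Call:
apply_moves(dp=[[0,0,0],[0,0,0],[0,0,0],[0,0,0],[0,0,0],[0,0,0],[0,0,0],[0,0,0],[0,0,0],[0,0,0],[0,0,0],[0,0,0]], twist=[3,3,3,3,3,3,3,3,3,3,3,3])

```text
time_s: 15.55
ee_pos: [637.8, 228.1, 290.6]
orientation: [[1.0, 0.017, -0.024], [0.022, 0.12, 0.993], [0.02, -0.993, 0.119]]
ft_force: [0.2, 0.5, -0.7]
gripper_width: 0.497
```

Run:
```python
from h import *
a=st()
```

```text
t 15.55 pos [637.8 228.1 290.6] xdeg 1.2 tilt [0.017 0.12 ] F [ 0.2  0.5 -0.7] g 0.497 q [-0.04  0.47 -0.41  1.46  0.08  1.18 -0.41]
```

Call:
apply_moves(dp=[[-0.002,-0.001,-0.025],[-0.002,-0.001,-0.025],[-0.002,-0.001,-0.025],[-0.002,-0.001,-0.025],[-0.002,-0.001,-0.025],[-0.003,-0.002,-0.025],[0,0,0],[0,0,0]], twist=[7.5,7.5,7.5,7.5,7.5,7.5,0,0])

```text
time_s: 16.35
ee_pos: [626.8, 219.9, 136.7]
orientation: [[0.661, -0.078, -0.747], [0.75, 0.104, 0.653], [0.027, -0.992, 0.127]]
ft_force: [0.2, 0.7, 1.2]
gripper_width: 0.503
```

Run:
```python
from h import *
a=st(); c=cam('wrist'); save(c,'wrist3'); print(proj(c,[625.5,220.4,97]))
```

```text
t 16.35 pos [626.8 219.9 136.7] xdeg 48.6 tilt [-0.078  0.104] F [0.2 0.7 1.2] g 0.503 q [ 0.06  0.68 -0.55  1.54  0.24  1.04  0.33]
[317.84283843 279.43928155]
```

View pics/wrist3.png

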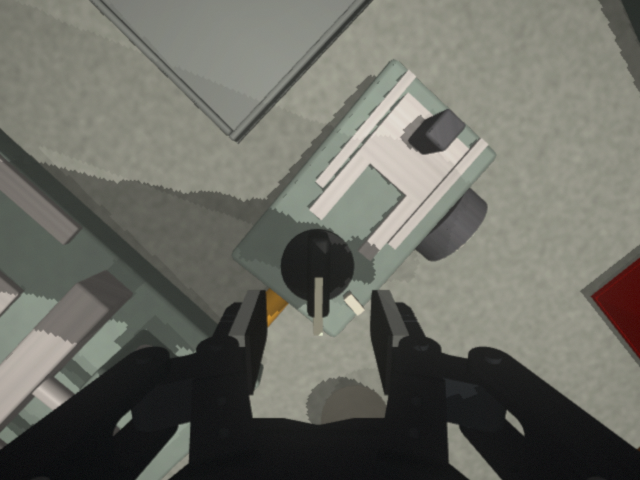

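Call:
apply_moves(dp=[[-0.001,0.0005,-0.02],[-0.001,0.0005,-0.02],[0,0,-0.015],[0,0,-0.005],[0,0,0]], twist=[-0.5,-0.5,0,0,0])

```text
time_s: 16.9
ee_pos: [630.4, 222.5, 83.5]
orientation: [[0.68, -0.062, -0.731], [0.733, 0.108, 0.672], [0.037, -0.992, 0.119]]
ft_force: [0.9, 0.1, -0.7]
gripper_width: 0.503
```

Call:
apply_moves(dp=[[0,0,0],[0,0,0],[0,0,0],[0,0,0],[0,0,0],[0,0,0]], twist=[0,0,0,0,0,0], gripper=-1, squeeze=30)

```text
time_s: 17.5
ee_pos: [628.7, 220.1, 85.1]
orientation: [[0.68, -0.066, -0.73], [0.733, 0.104, 0.673], [0.031, -0.992, 0.119]]
ft_force: [-0.0, -0.7, -2.4]
gripper_width: 0.127
```

Run:
```python
from h import *
a=st(); c=cam('wrist'); save(c,'wrist4')
```

```text
t 17.5 pos [628.7 220.1  85.1] xdeg 47.1 tilt [-0.066  0.104] F [-0.  -0.7 -2.4] g 0.127 q [ 0.04  0.73 -0.52  1.58  0.27  0.94  0.3 ]
```

View pics/wrist4.png

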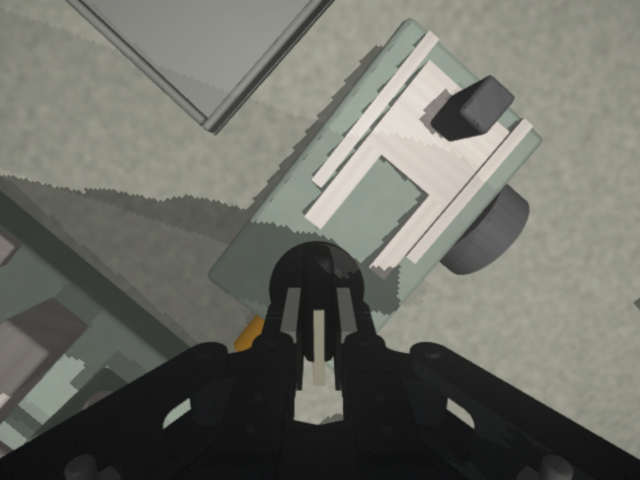

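Call:
apply_moves(dp=[[0,0,0],[0,0,0],[0,0.0005,0],[0,0.0005,0],[0,0.0005,0],[0,0.0005,0],[0,0,0],[0,0,0]], twist=[5,5,5,5,5,5,0,0])

```text
time_s: 18.35
ee_pos: [629.2, 221.3, 85.1]
orientation: [[0.207, -0.11, -0.972], [0.978, 0.055, 0.202], [0.031, -0.992, 0.119]]
ft_force: [-1.1, -0.8, -2.6]
gripper_width: 0.132
```

Run:
```python
from h import *
a=st(); print(a['torque'])
```

```text
t 18.35 pos [629.2 221.3  85.1] xdeg 78.0 tilt [-0.11   0.055] F [-1.1 -0.8 -2.6] g 0.132 q [ 0.07  0.8  -0.62  1.51  0.39  1.05  0.74]
[-0.26814037  0.09858606  0.06751604]
```

Rotated 31°; 9–10° more.

Call:
apply_moves(dp=[[0,0,0],[0,0,0],[0,0,0],[0,0,0]], twist=[4.8,4.8,0,0])

```text
time_s: 18.75
ee_pos: [629.2, 221.7, 85.1]
orientation: [[0.046, -0.117, -0.992], [0.998, 0.037, 0.042], [0.032, -0.992, 0.119]]
ft_force: [-0.5, -0.6, -2.6]
gripper_width: 0.125
```

Run:
```python
from h import *
a=st(); c=cam('wrist'); save(c,'wrist5')
```

```text
t 18.75 pos [629.2 221.7  85.1] xdeg 87.4 tilt [-0.117  0.037] F [-0.5 -0.6 -2.6] g 0.125 q [ 0.08  0.81 -0.65  1.5   0.42  1.08  0.87]
```

View pics/wrist5.png

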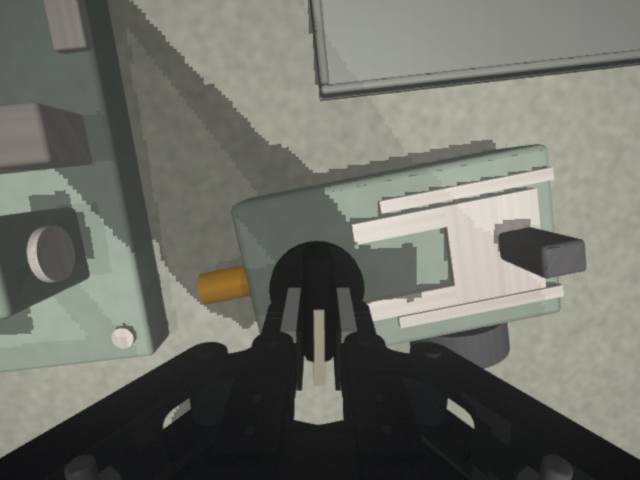

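Call:
apply_moves(dp=[[0,0,0],[0,0,0],[0,0,0],[0,0,0.02],[0,0,0.03],[0,0,0.03],[0,0,0.03],[-0.02,0.0,0.03],[-0.03,0,0.03],[-0.03,0,0.03],[0,0,0],[0,0,0]], twist=[0,0,0,0,0,0,0,0,0,0,0,0], gripper=-0.4)

```text
time_s: 20.0
ee_pos: [549.0, 225.3, 308.1]
orientation: [[0.051, -0.1, -0.994], [0.998, 0.044, 0.047], [0.039, -0.994, 0.102]]
ft_force: [0.7, -0.9, -1.0]
gripper_width: 0.296
```

Run:
```python
from h import *
a=st(); c=cam('wrist'); save(c,'wrist6'); d=cam('side'); save(d,'side2',(180,290,280,390),6);
c=cam('scene'); save(c,'scene2',(380,240,460,300),8)
```

```text
t 20.0 pos [549.  225.3 308.1] xdeg 87.1 tilt [-0.1    0.044] F [ 0.7 -0.9 -1. ] g 0.296 q [ 0.18  0.46 -0.79  1.53  0.24  1.34  0.9 ]
```

View pics/wrist6.png

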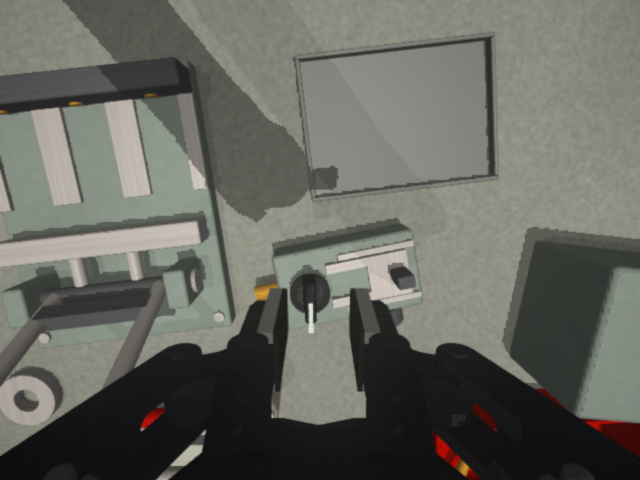

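View pics/scene2.png

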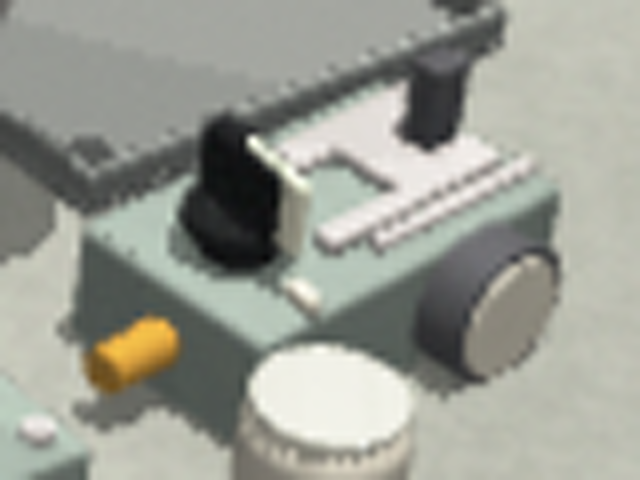

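View pics/side2.png

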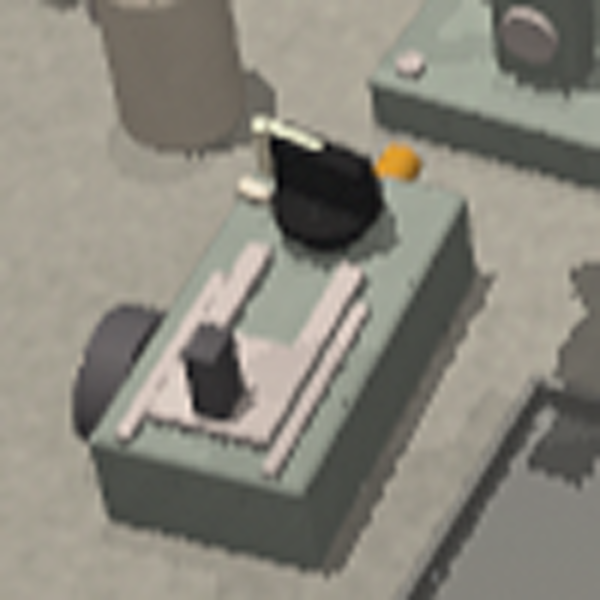

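Run:
```python
from h import *
d=cam('side'); g=lambda u,v,h:onplane(d,180+u/6-.42,290+v/6-.42,h)[:2]
a,b,t=g(322,147,97),g(258,123,97),g(255,188,51)
print(a,b,t,np.degrees(np.arctan2(*(b-a)[::-1])))
d=cam('scene'); g=lambda u,v,h:onplane(d,380+u/8-.44,240+v/8-.44,h)[:2]
a,b,t=g(252,140,97),g(302,190,97),g(300,295,51)
print(a,b,t,np.degrees(np.arctan2(*(b-a)[::-1])))
c=cam('wrist'); g=lambda u,v,h:onplane(c,u,v,h)[:2]
a,b=g(310,300,97),g(311,333,97)
print(a,b,np.degrees(np.arctan2(*(b-a)[::-1])))
```

```text
[623.88098358 222.26793472] [654.21153901 221.63321222] [665.78285881 216.72438245] -1.1988442906502375
[627.00850708 222.62552853] [659.21622459 218.86062161] [660.57554523 223.80771363] -6.667306608289596
[618.65840186 220.00336378] [653.50591985 219.04672231] -1.5725009687879097
```

Call:
apply_moves(dp=[[0.014,0.03,-0.02],[0.014,0.035,-0.02],[0.014,0.035,-0.03],[0.014,0.028,-0.03],[0,0,-0.04],[0,0,-0.04],[0,0,-0.02],[0,0,0]], twist=[1,1,1,2,2,2,1,0], gripper=-1)

```text
time_s: 21.1
ee_pos: [606.9, 354.0, 86.6]
orientation: [[-0.12, -0.122, -0.985], [0.992, 0.02, -0.124], [0.035, -0.992, 0.119]]
ft_force: [0.2, -0.7, 0.2]
gripper_width: -0.005
```

Run:
```python
from h import *
a=st(); c=cam('wrist'); save(c,'wrist7'); print(proj(c,[611,319.4,92]))
```

```text
t 21.1 pos [606.9 354.   86.6] xdeg 96.9 tilt [-0.122  0.02 ] F [ 0.2 -0.7  0.2] g -0.005 q [-0.11  0.88 -0.69  1.39  0.47  1.14  0.84]
[233.7687277 315.985436 ]
```

View pics/wrist7.png

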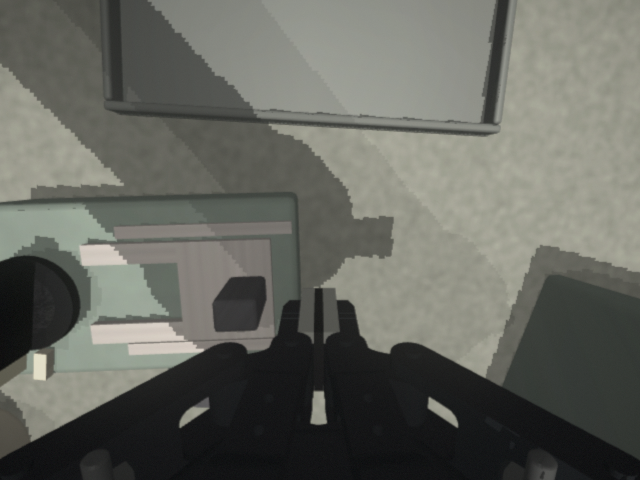

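Call:
apply_moves(dp=[[0,0,-0.018],[0,0,0],[0.001,-0.008,0],[0.001,-0.008,0],[0.001,-0.008,0],[0.001,-0.008,0],[0.001,-0.008,0],[0,0,0]], twist=[0,0,0,0,0,0,0,0])

```text
time_s: 21.95
ee_pos: [617.4, 314.0, 78.8]
orientation: [[-0.116, -0.11, -0.987], [0.992, 0.03, -0.12], [0.043, -0.994, 0.105]]
ft_force: [-0.1, 0.5, -0.3]
gripper_width: -0.002
```

Run:
```python
from h import *
a=st(); c=cam('wrist'); save(c,'wrist8')
```

```text
t 21.95 pos [617.4 314.   78.8] xdeg 96.6 tilt [-0.11  0.03] F [-0.1  0.5 -0.3] g -0.002 q [-0.04  0.86 -0.69  1.44  0.48  1.1   0.88]
```

View pics/wrist8.png

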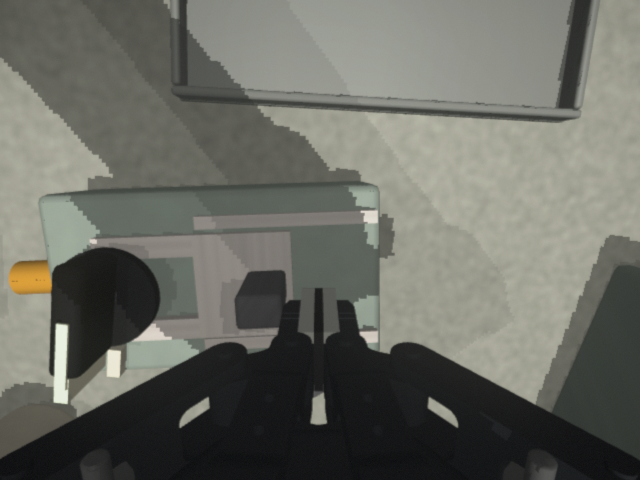

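Call:
apply_moves(dp=[[0.001,-0.005,-0.004],[0.001,-0.005,-0.004],[0,-0.005,-0.003],[0,0,0]], twist=[0,0,0,0])

```text
time_s: 22.4
ee_pos: [620.5, 305.5, 71.1]
orientation: [[-0.118, -0.104, -0.987], [0.992, 0.041, -0.123], [0.053, -0.994, 0.099]]
ft_force: [-0.0, 0.1, -0.0]
gripper_width: 0.002
```

Run:
```python
from h import *
a=st(); c=cam('wrist'); save(c,'wrist9')
```

```text
t 22.4 pos [620.5 305.5  71.1] xdeg 96.8 tilt [-0.104  0.041] F [-0.   0.1 -0. ] g 0.002 q [-0.02  0.87 -0.69  1.46  0.48  1.08  0.9 ]
```

View pics/wrist9.png

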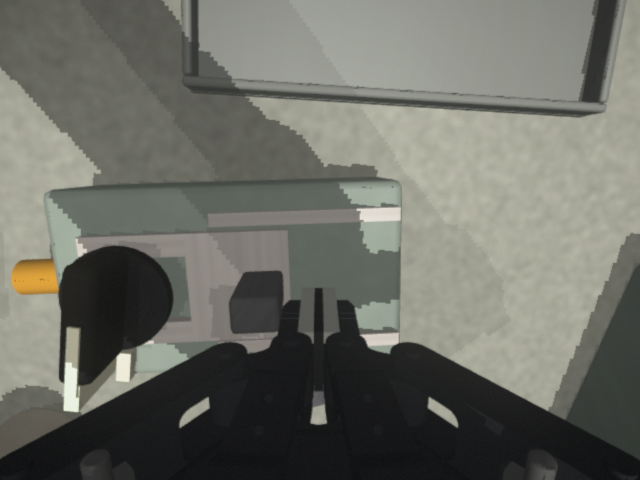

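```bash
cat > tab.py <<'E'
from h import *
c=cam('side'); w=pts(c); m=(w[...,2]>86)&(w[...,2]<97)&(w[...,1]>255)&(w[...,1]<345)&(abs(w[...,0]-615)<22)
q=w[m]; print('n',m.sum(),np.nanmean(q,0) if m.any() else '', 'dist', np.linalg.norm(np.nanmean(q,0)[:2]-[625.5,220.4])); save(c,'tabside',(180,290,280,390),6)
E
python3 tab.py
```

```text
n 89 [614.99610551 298.40849334  91.4057605 ] dist 78.71249476333476
```

View pics/tabside.png

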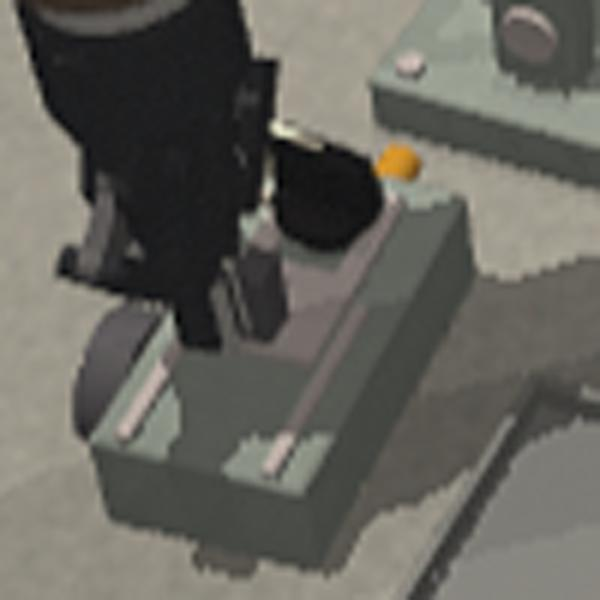

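Call:
apply_moves(dp=[[0,-0.005,-0.001],[0,-0.005,-0.001],[0,-0.004,-0.001]], twist=[0,0,0])

```text
time_s: 22.8
ee_pos: [620.6, 305.2, 71.3]
orientation: [[-0.124, -0.099, -0.987], [0.99, 0.061, -0.13], [0.073, -0.993, 0.09]]
ft_force: [1.5, 8.3, 2.2]
gripper_width: -0.002
```

```bash
python3 -c "
from h import *
st()"; python3 tab.py
```

```text
t 22.8 pos [620.6 305.2  71.3] xdeg 97.1 tilt [-0.099  0.061] F [1.5 8.3 2.2] g -0.002 q [-0.01  0.86 -0.7   1.47  0.48  1.06  0.91]
n 87 [614.81878412 298.69402017  91.0050952 ] dist 79.01925060748528
```

View pics/tabside.png

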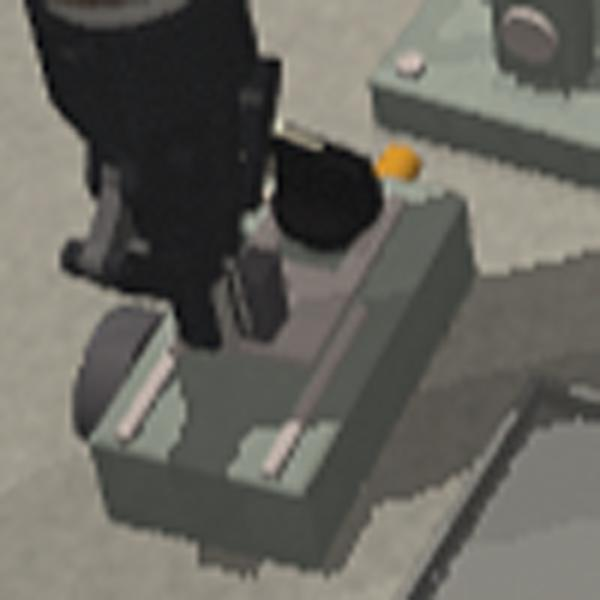

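Call:
apply_moves(dp=[[0,0.01,0],[-0.01,0.02,0.03],[-0.03,0.0,0.04],[-0.04,-0.02,0.04],[-0.03,-0.02,0.04],[0,0,0.04],[0,0,0]], twist=[0,0,0,0,0,0,0])

```text
time_s: 23.55
ee_pos: [512.9, 290.1, 249.0]
orientation: [[-0.121, -0.108, -0.987], [0.991, 0.043, -0.126], [0.056, -0.993, 0.102]]
ft_force: [0.7, 0.6, 0.2]
gripper_width: 0.003
```

```bash
python3 -c "
from h import *
st()
c=cam('wrist'); save(c,'wrist10'); np.savez('wr.npz',**{k:c[k] for k in ['color','z_map','R','t','f','cx','cy']})"; python3 tab.py
```

```text
t 23.55 pos [512.9 290.1 249. ] xdeg 97.0 tilt [-0.108  0.043] F [0.7 0.6 0.2] g 0.003 q [ 0.1   0.53 -0.85  1.61  0.3   1.24  0.9 ]
n 46 [615.84943361 283.46946542  90.1512335 ] dist 63.803533598157344
```

View pics/tabside.png

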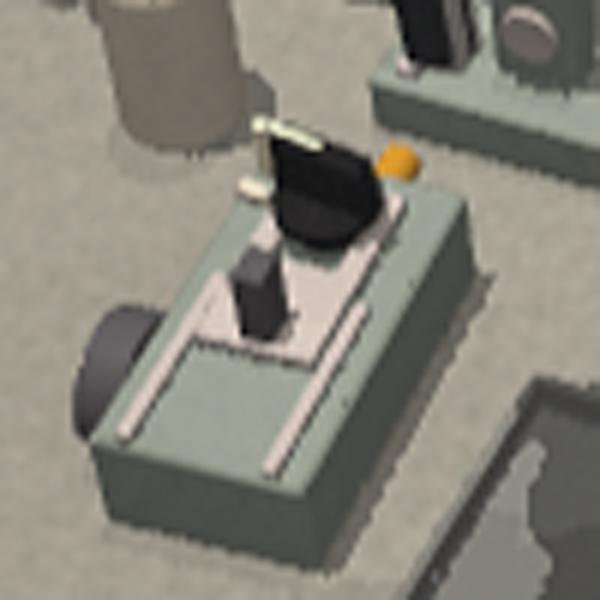

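View pics/wrist10.png

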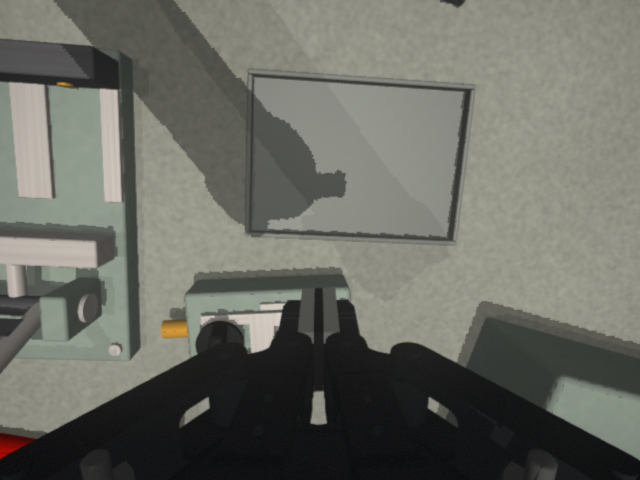

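Run:
```python
from h import *
d=cam('side'); g=lambda u,v,h:onplane(d,180+u/6-.42,290+v/6-.42,h)[:2]
w=pts(d)
a,b=g(211,347,92),g(258,267,92); print('top',a,b,np.linalg.norm(a-b))
# plate rear edge midpoints: before (150,412)-(262,440) ; now (195,345)-(310,362)
a,b=(g(150,412,54)+g(264,442,54))/2,(g(193,345,54)+g(310,364,54))/2; print('plate',a,b,np.linalg.norm(a-b))
im1=cv2.imread('pics/side2.png');im2=cv2.imread('pics/tabside.png')
cv2.imwrite('pics/cmp.png',cv2.resize(np.hstack([im1,im2]),(800,400)))
```

```text
top [608.09364267 322.77212544] [614.51128711 282.18442986] 41.09193586153868
plate [611.00168651 330.22184917] [615.70384434 293.44664293] 37.07460158137486
```

View pics/cmp.png

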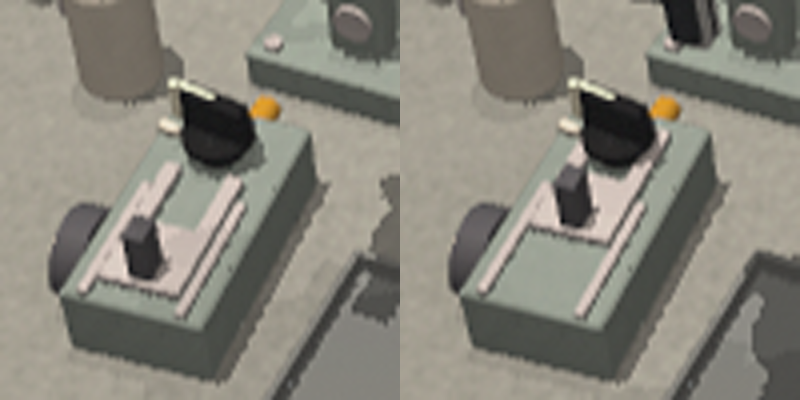

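Call:
apply_moves(dp=[[0,-0.02,0.04],[0,-0.03,0.04],[0.005,-0.04,0.04],[0.01,-0.04,0.03],[0.01,-0.045,0.01],[0.01,-0.045,0],[0,-0.045,0],[0,-0.02,0],[0,0,0],[0,0,0]], twist=[0,0,0,0,0,0,0,0,0,0], gripper=1)

```text
time_s: 24.7
ee_pos: [542.2, -10.9, 385.4]
orientation: [[-0.114, -0.147, -0.982], [0.992, 0.037, -0.121], [0.054, -0.988, 0.142]]
ft_force: [0.5, 0.3, -0.0]
gripper_width: 0.999
```

Run:
```python
from h import *
st(); c=cam('wrist'); save(c,'wrist11'); np.savez('wrp.npz',**{k:c[k] for k in ['color','z_map','R','t','f','cx','cy']})
```

```text
t 24.7 pos [542.2 -10.9 385.4] xdeg 96.6 tilt [-0.147  0.037] F [ 0.5  0.3 -0. ] g 0.999 q [ 0.61  0.37 -0.82  1.48  0.2   1.55  1.47]
```

View pics/wrist11.png

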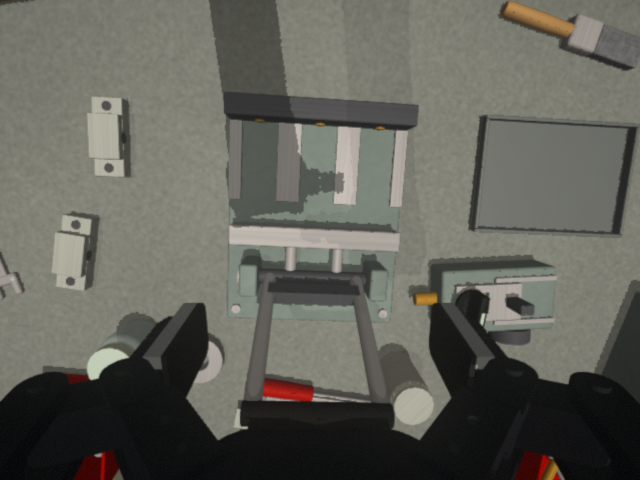

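```bash
cat > pose.py <<'E'
from h import *
def blank(c,w,x,y,r=75,zlo=15,zhi=45,base=0):
    m=(np.hypot(w[...,0]-x,w[...,1]-y)<r)&(w[...,2]>zlo+base)&(w[...,2]<zhi+base)
    n,l,s,ce=cv2.connectedComponentsWithStats(m.astype(np.uint8))
    if n<2: return None
    k=1+np.argmax(s[1:,4]); q=w[l==k]
    top=q[q[:,2]>base+30]
    r1=cv2.minAreaRect(q[:,:2].astype(np.float32)); 
    r2=cv2.minAreaRect(top[:,:2].astype(np.float32)) if len(top)>5 else None
    def L(r):
        (cx,cy),(a,b),t=r
        if a<b: a,b,t=b,a,t+90
        return np.round([cx,cy,a,b,((t+90)%180)-90],1)
    return 'all',L(r1),'top',L(r2) if r2 else None,'n',len(q),len(top)
E
python3 - <<'E'
from pose import *
c=dict(np.load('wrp.npz')); w=pts(c)
for u,v in [(105,137),(72,252)]: print(w[v,u].round(1))
print(blank(c,w,*w[137,105][:2])); print(blank(c,w,*w[252,72][:2]))
q=lambda h,l:[print(h,p,onplane(c,*p,h).round(1)[:2],w[p[1],p[0]].round(1)) for p in l]
q(36,[(231,198),(241,198),(277,200),(299,201),(334,203),(355,204),(390,206),(401,206)])
q(75,[(225,116),(415,127),(226,95),(418,106)])
q(30,[(231,317),(394,318)])
q(20,[(484,118),(632,125),(474,230),(620,236)])
E
```

```text
[ 462.1 -271.9   34.6]
[ 613.8 -309.1   33.4]
('all', array([ 460.9, -274. ,   99.8,   39.7,    4.8]), 'top', array([ 461. , -274.4,   56.2,   39. ,    4.8]), 'n', 2794, 1472)
('all', array([ 617.8, -313.5,  100.2,   40.1,   -5. ]), 'top', array([ 617.8, -314. ,   56.3,   39.6,   -3.9]), 'n', 2577, 1322)
36 (231, 198) [ 520.6 -109.9] [ 520.6 -109.8   36.6]
36 (241, 198) [519.2 -97. ] [519.5 -98.   29.4]
36 (277, 200) [516.5 -50.3] [516.6 -50.3  35.6]
36 (299, 201) [514.6 -21.4] [515.  -21.4  28.7]
36 (334, 203) [512.1  24.9] [512.1  25.   34.8]
36 (355, 204) [510.3  52.9] [510.2  52.6  38. ]
36 (390, 206) [507.7 100.1] [507.7 100.   36.6]
36 (401, 206) [506.1 114.9] [nan nan nan]
75 (225, 116) [ 424.2 -117.9] [ 413.6 -132.6    1. ]
75 (415, 127) [409.2 107.1] [395.9 128.8  -0.4]
75 (226, 95) [ 400.7 -118.6] [ 401.  -118.3   76.5]
75 (418, 106) [384.8 107. ] [384.9 106.9  75.4]
30 (231, 317) [684.2 -97.7] [684.3 -97.7  29.7]
30 (394, 318) [664.1 129.7] [674.7 139.2  -0.8]
20 (484, 118) [376.4 215.1] [374.6 218.9  11.9]
20 (632, 125) [359.9 425.3] [360.1 424.5  21. ]
20 (474, 230) [528.5 228.1] [528.7 229.2  17.7]
20 (620, 236) [514.  444.5] [514.1 446.3  18. ]
```

Call:
apply_moves(dp=[[-0.01,-0.035,-0.02],[-0.012,-0.038,-0.03],[-0.012,-0.038,-0.03],[-0.012,-0.038,-0.03],[-0.012,-0.038,-0.03],[-0.012,-0.038,-0.04],[-0.012,-0.037,-0.04],[0,0,-0.03],[0,0,-0.01],[0,0,0]], twist=[0,0,0,0,0,0,0,0,0,0], gripper=0.4)

```text
time_s: 25.75
ee_pos: [463.0, -248.9, 124.6]
orientation: [[-0.152, -0.145, -0.978], [0.986, 0.043, -0.16], [0.065, -0.988, 0.137]]
ft_force: [0.3, 0.2, 0.5]
gripper_width: 0.698
```

Run:
```python
from pose import *
st(); c=cam('wrist'); save(c,'wrist12'); w=pts(c); print(blank(c,w,461,-274)); print(proj(c,[461,-274,34]))
```

```text
t 25.75 pos [ 463.  -248.9  124.6] xdeg 98.8 tilt [-0.145  0.043] F [0.3 0.2 0.5] g 0.698 q [ 0.93  0.56 -0.65  1.82  0.39  1.05  1.83]
('all', array([ 461.5, -274.5,   99.9,   38.6,    4.3]), 'top', array([ 461.6, -274.7,   56.4,   38.1,    4.2]), 'n', 8232, 4960)
[272.61413937 255.18838604]
```

View pics/wrist12.png

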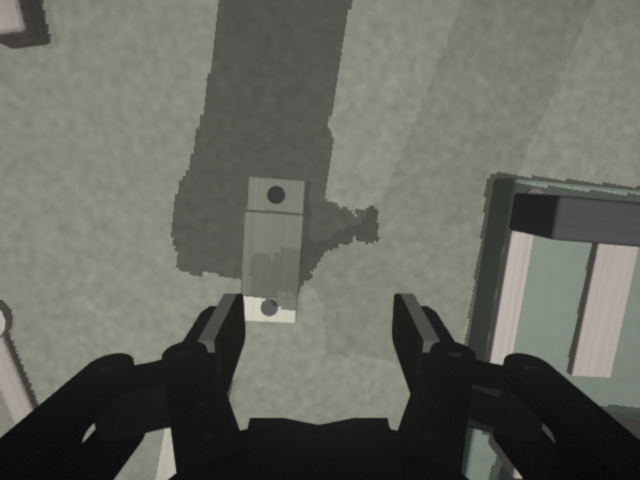

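Call:
apply_moves(dp=[[-0.001,-0.01,-0.01],[-0.001,-0.01,-0.02],[-0.001,-0.005,-0.02],[0,0,-0.01],[0,0,0],[0,0,0]], twist=[-1.5,-1.5,-1.5,0,0,0])

```text
time_s: 26.4
ee_pos: [469.7, -273.5, 70.7]
orientation: [[-0.078, -0.127, -0.989], [0.995, 0.046, -0.085], [0.056, -0.991, 0.122]]
ft_force: [0.6, -0.3, 0.1]
gripper_width: 0.699
```

Run:
```python
from pose import *
st(); c=cam('wrist'); w=pts(c); print(blank(c,w,461,-274));
```

```text
t 26.4 pos [ 469.7 -273.5   70.7] xdeg 94.5 tilt [-0.127  0.046] F [ 0.6 -0.3  0.1] g 0.699 q [ 0.91  0.65 -0.59  1.81  0.44  0.96  1.76]
('all', array([ 461.9, -275. ,   99.8,   38.7,    4.3]), 'top', array([ 461.5, -274.7,   56. ,   38.1,    4.2]), 'n', 12986, 7892)
```

Call:
apply_moves(dp=[[-0.004,0,-0.015],[-0.004,0,-0.015],[-0.004,0,-0.012],[-0.002,0,-0.006],[0,0,0],[0,0,0]], twist=[0,0,0,0,0,0])

```text
time_s: 27.05
ee_pos: [454.6, -272.8, 19.7]
orientation: [[-0.08, -0.126, -0.989], [0.995, 0.045, -0.086], [0.056, -0.991, 0.121]]
ft_force: [0.1, -0.2, 0.2]
gripper_width: 0.703
```

Run:
```python
from pose import *
st()
```

```text
t 27.05 pos [ 454.6 -272.8   19.7] xdeg 94.6 tilt [-0.126  0.045] F [ 0.1 -0.2  0.2] g 0.703 q [ 0.9   0.71 -0.56  1.86  0.49  0.86  1.73]
```

Call:
apply_moves(dp=[[0.005,-0.002,-0.005],[0,0,0]], twist=[0,0])

```text
time_s: 27.25
ee_pos: [460.6, -275.2, 14.8]
orientation: [[-0.08, -0.125, -0.989], [0.995, 0.045, -0.086], [0.055, -0.991, 0.12]]
ft_force: [-0.5, 0.4, -0.2]
gripper_width: 0.697
```

Call:
apply_moves(dp=[[0,0,0],[0,0,0],[0,0,0],[0,0,0],[0,0,0]], twist=[0,0,0,0,0], gripper=-1, squeeze=60)

```text
time_s: 27.75
ee_pos: [461.6, -275.0, 15.6]
orientation: [[-0.081, -0.124, -0.989], [0.995, 0.044, -0.087], [0.055, -0.991, 0.119]]
ft_force: [-0.6, -0.3, -1.2]
gripper_width: 0.428
```

Run:
```python
from pose import *
st(); c=cam('wrist'); save(c,'wrist13')
```

```text
t 27.75 pos [ 461.6 -275.    15.6] xdeg 94.6 tilt [-0.124  0.044] F [-0.6 -0.3 -1.2] g 0.428 q [ 0.89  0.72 -0.55  1.85  0.49  0.86  1.73]
```

View pics/wrist13.png

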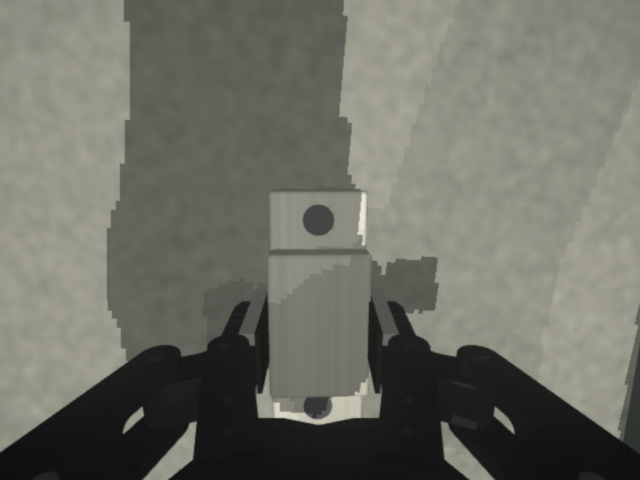

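Call:
apply_moves(dp=[[0,0,0.03],[0,0,0.035],[0.002,0.01,0.035],[0.004,0.03,0.01],[0.004,0.04,0],[0.004,0.04,0],[0.004,0.04,0],[0.004,0.035,0],[0,0.01,0],[0,0,0],[0,0,0]], twist=[0,0,0,0,0,0,0,0,0,0,0])

```text
time_s: 28.9
ee_pos: [479.0, -65.6, 127.4]
orientation: [[-0.075, -0.126, -0.989], [0.996, 0.044, -0.081], [0.054, -0.991, 0.122]]
ft_force: [0.3, -0.0, -3.0]
gripper_width: 0.429
```

Run:
```python
from pose import *
st()
```

```text
t 28.9 pos [479.  -65.6 127.4] xdeg 94.3 tilt [-0.126  0.044] F [ 0.3 -0.  -3. ] g 0.429 q [ 0.68  0.49 -0.71  1.93  0.33  0.98  1.45]
```

Call:
apply_moves(dp=[[0.002,-0.005,-0.02],[0.002,-0.004,-0.02],[0.002,-0.002,-0.01],[0,0,0],[0,0,0]], twist=[0,0,0,0,0])

```text
time_s: 29.4
ee_pos: [485.1, -85.5, 75.5]
orientation: [[-0.064, -0.126, -0.99], [0.997, 0.042, -0.07], [0.05, -0.991, 0.123]]
ft_force: [-0.3, 0.6, -2.6]
gripper_width: 0.433
```

Run:
```python
from pose import *
st(); c=cam('wrist'); save(c,'wrist14'); w=pts(c); print(blank(c,w,484,-76,base=48))
d=cam('side');w=pts(d);print(blank(d,w,484,-76,base=48))
```

```text
t 29.4 pos [485.1 -85.5  75.5] xdeg 93.7 tilt [-0.126  0.042] F [-0.3  0.6 -2.6] g 0.433 q [ 0.66  0.58 -0.66  1.94  0.4   0.9   1.42]
('all', array([447.2, -89.1,  38.1,  23.6, -86.5]), 'top', array([447.2, -89.1,  38.1,  23.5, -86.5]), 'n', 6405, 6239)
('all', array([483.7, -81.2, 104.3,  54.8,  15.1]), 'top', array([483.7, -81.2, 104.1,  54.8,  15.1]), 'n', 434, 281)
```

View pics/wrist14.png

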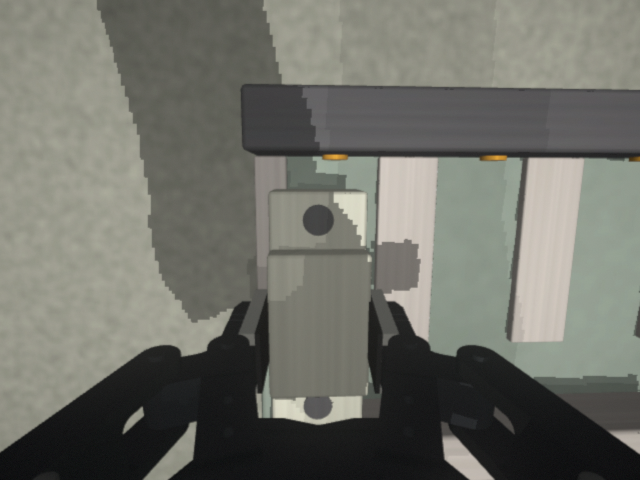

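Call:
apply_moves(dp=[[0,0.0085,-0.01],[0,0,0],[0,0,0]], twist=[0,0,0])

```text
time_s: 29.8
ee_pos: [486.4, -75.6, 66.6]
orientation: [[-0.066, -0.123, -0.99], [0.997, 0.041, -0.071], [0.049, -0.992, 0.119]]
ft_force: [-0.2, 0.2, -3.0]
gripper_width: 0.426
```

```bash
cat > chk.py <<'E'
from pose import *
import sys
s=st(); c=cam('wrist'); save(c,sys.argv[1]); w=pts(c)
bz=s['ee_pos'][2]-15.6
B=np.array([480,-0.9]);a=np.radians(3.7);R=np.array([[np.cos(a),-np.sin(a)],[np.sin(a),np.cos(a)]])
m=(w[...,2]>bz+16)&(w[...,2]<bz+28)&(np.hypot(w[...,0]-s['ee_pos'][0]+45,w[...,1]-s['ee_pos'][1])<32)
q=(w[m][:,:2]-B)@R; print('end step in bed frame: x',np.percentile(q[:,0],[1,99]).round(1),'y',np.percentile(q[:,1],[1,50,99]).round(1),m.sum())
m=(w[...,2]>33)&(w[...,2]<39); q=(w[m][:,:2]-B)@R; q=q[(q[:,0]>-60)&(q[:,0]<-30)]
h,e=np.histogram(q[:,1],bins=np.arange(-120,121,2)); print('ridge y bins',[int(x) for x,n in zip(e,h) if n>25])
E
python3 chk.py wrist15
```

```text
t 29.8 pos [486.4 -75.6  66.6] xdeg 93.8 tilt [-0.123  0.041] F [-0.2  0.2 -3. ] g 0.426 q [ 0.63  0.6  -0.65  1.95  0.41  0.88  1.39]
end step in bed frame: x [-74.4 -26. ] y [-94.6 -75.  -53. ] 8669
ridge y bins [-116, -114, -112, -110, -108, -106, -104, -102, -100, -54, -52, -50, -48, -46, -44, -42, -40, -38, -36, -34, -32, -30, -28, -26, -24, 22, 24, 26, 28, 30, 32, 34, 36, 38, 40, 42, 44, 46, 48, 50, 52]
```

Call:
apply_moves(dp=[[0,-0.0005,-0.008],[0,0,-0.007],[0,0,0]], twist=[0,0,0])

```text
time_s: 30.15
ee_pos: [486.4, -75.8, 50.6]
orientation: [[-0.066, -0.122, -0.99], [0.997, 0.041, -0.072], [0.049, -0.992, 0.119]]
ft_force: [0.7, -0.8, -2.2]
gripper_width: 0.43
```

```bash
python3 chk.py wrist16
```

```text
t 30.15 pos [486.4 -75.8  50.6] xdeg 93.8 tilt [-0.122  0.041] F [ 0.7 -0.8 -2.2] g 0.43 q [ 0.62  0.62 -0.64  1.95  0.43  0.85  1.38]
end step in bed frame: x [-65.3 -26. ] y [-94.9 -76.4 -57.1] 6289
ridge y bins [-116, -114, -112, -110, -108, -106, -104, -102, -100, -54, -52, -50, -48, -46, -44, -42, -40, -38, -36, -34, -32, -30, -28, -26, -24, 22, 24, 26, 28, 30, 32, 34, 36, 38, 40, 42, 44, 46, 48, 50, 52]
```

View pics/wrist16.png

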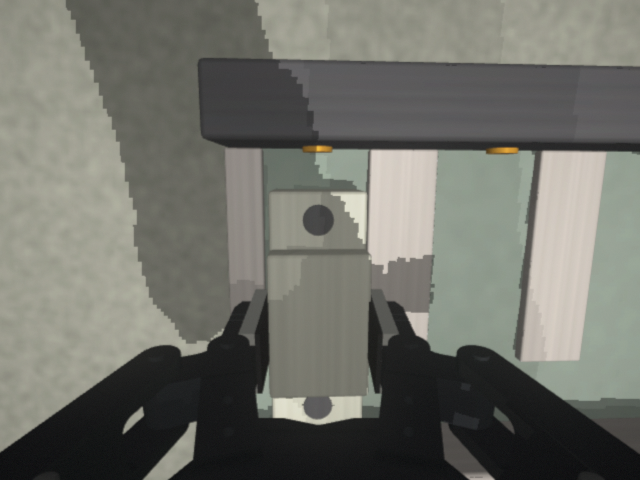

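Blank lies in the right slot between ridges (263 and 368 px). Lower and release.

Call:
apply_moves(dp=[[0,0,-0.004],[0,0,0]], twist=[0,0])

```text
time_s: 30.4
ee_pos: [486.6, -75.8, 46.5]
orientation: [[-0.066, -0.122, -0.99], [0.997, 0.041, -0.072], [0.049, -0.992, 0.119]]
ft_force: [-1.0, -0.1, -2.5]
gripper_width: 0.431
```

Call:
apply_moves(dp=[[0,0,0],[0,0,0],[0,0,0],[0,0,0.02],[0,0,0.04],[0,0,0.04],[0,0,0.04],[0,-0.02,0.03],[0.01,-0.03,0.02],[0.01,-0.03,0.01],[0.01,-0.03,0],[0,0,0]], twist=[0,0,0,0,0,0,0,0,0,0,0,0], gripper=0.2)

```text
time_s: 31.6
ee_pos: [518.0, -188.0, 260.3]
orientation: [[-0.072, -0.115, -0.991], [0.996, 0.035, -0.076], [0.044, -0.993, 0.112]]
ft_force: [-0.0, -0.2, -0.2]
gripper_width: 0.601
```

```bash
cat > bedchk.py <<'E'
from pose import *
import sys
st(); c=cam('wrist'); save(c,sys.argv[1]); w=pts(c)
B=np.array([480,-0.9]);a=np.radians(3.7);R=np.array([[np.cos(a),-np.sin(a)],[np.sin(a),np.cos(a)]])
for sy in (-76,0,76):
    p=B+R@[-5,sy]
    for nm in ['wrist','side','scene']:
        if nm!='wrist': c=cam(nm); w=pts(c)
        else: c=cam('wrist'); w=pts(c)
        q=w.copy(); l=(w[...,:2]-B)@R
        m=(abs(l[...,1]-sy)<30)&(l[...,0]>-63)&(l[...,0]<57)&(w[...,2]>44)&(w[...,2]<72)
        if m.sum()<30: print(sy,nm,m.sum()); continue
        top=m&(w[...,2]>58)
        r=cv2.minAreaRect(l[m].astype(np.float32)); print(sy,nm,m.sum(),np.round(r[0],1),np.round(r[1],1),round(r[2],1),'zmed',np.median(w[top][:,2]).round(1) if top.any() else '')
E
python3 bedchk.py wrist17; python3 -c "
from pose import *
c=cam('wrist'); w=pts(c); print(blank(c,w,617.8,-313.7))"
```

```text
t 31.6 pos [ 518.  -188.   260.3] xdeg 94.1 tilt [-0.115  0.035] F [-0.  -0.2 -0.2] g 0.601 q [ 0.84  0.43 -0.72  1.66  0.27  1.28  1.71]
-76 wrist 4477 [  1.9 -76.8] [99.6 39.3] 0.2 zmed 64.1
-76 side 479 [ -0.4 -76.3] [ 52.6 105.8] 89.5 zmed 62.8
-76 scene 394 [ -6.3 -76.8] [113.3  58.1] 0.1 zmed 64.6
0 wrist 0
0 side 0
0 scene 65 [-60.9   0. ] [ 4.2 58.1] 0.1 zmed 64.0
76 wrist 8
76 side 0
76 scene 50 [-60.1  75.5] [ 5.6 55.4] 0.3 zmed 65.8
('all', array([ 618.5, -313.8,  101. ,   39. ,   -3.9]), 'top', array([ 618.5, -313.9,   56.9,   38.5,   -4.2]), 'n', 3436, 1985)
```

View pics/wrist17.png

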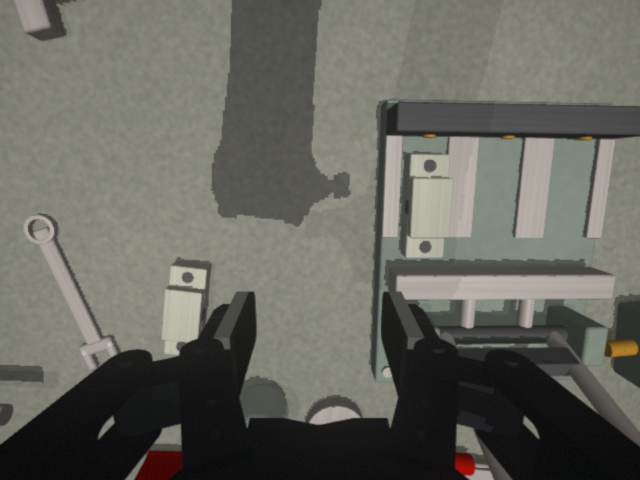

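Run:
```python
from h import *
c=cam('wrist')
for p in [(40,229),(97,345),(120,362),(80,352)]: print(p,onplane(c,*p,6).round(0))
```

```text
(40, 229) [ 542. -461.    6.]
(97, 345) [ 668. -406.    6.]
(120, 362) [ 687. -381.    6.]
(80, 352) [ 677. -424.    6.]
```

Call:
apply_moves(dp=[[0.02,-0.025,0],[0.02,-0.025,-0.02],[0.02,-0.025,-0.03],[0.02,-0.025,-0.03],[0.02,-0.025,-0.03],[0,0,-0.03],[0,0,0],[0,0,0]], twist=[-1.5,-1.5,-1.5,-1.5,-1.5,-1,0,0])

```text
time_s: 33.0
ee_pos: [621.3, -311.0, 115.6]
orientation: [[0.072, -0.108, -0.992], [0.997, 0.05, 0.067], [0.042, -0.993, 0.111]]
ft_force: [0.9, -0.5, 0.2]
gripper_width: 0.599
```

Run:
```python
from pose import *
st(); c=cam('wrist'); w=pts(c); print(blank(c,w,618,-314)); save(c,'wrist18')
```

```text
t 33.0 pos [ 621.3 -311.   115.6] xdeg 85.9 tilt [-0.108  0.05 ] F [ 0.9 -0.5  0.2] g 0.599 q [ 0.77  0.81 -0.57  1.38  0.42  1.2   1.65]
('all', array([ 618.8, -314.5,  100.1,   38.8,   -3.5]), 'top', array([ 618.6, -314.2,   56.1,   38.1,   -4. ]), 'n', 8694, 5202)
```

View pics/wrist18.png

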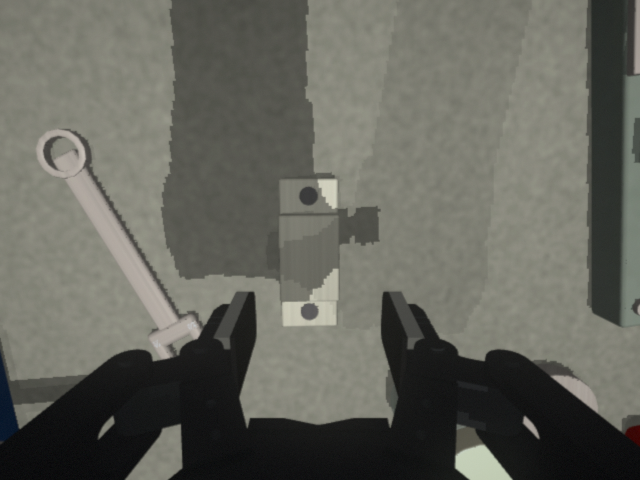

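Call:
apply_moves(dp=[[-0.001,-0.001,-0.02],[-0.001,-0.001,-0.025],[-0.001,-0.001,-0.02],[0,0,-0.01],[0,0,0],[0,0,0]], twist=[0,0,0,0,0,0])

```text
time_s: 33.65
ee_pos: [621.7, -312.7, 45.4]
orientation: [[0.066, -0.097, -0.993], [0.997, 0.045, 0.062], [0.038, -0.994, 0.1]]
ft_force: [-0.0, -0.6, 0.4]
gripper_width: 0.6
```

Run:
```python
from pose import *
st()
```

```text
t 33.65 pos [ 621.7 -312.7   45.4] xdeg 86.2 tilt [-0.097  0.045] F [-0.  -0.6  0.4] g 0.6 q [ 0.76  0.88 -0.54  1.42  0.46  1.08  1.63]
```

Call:
apply_moves(dp=[[-0.002,-0.001,-0.015],[-0.002,-0.001,-0.012],[0,0,-0.003],[0,0,0],[0,0,0]], twist=[0,0,0,0,0])

```text
time_s: 34.15
ee_pos: [618.9, -315.4, 15.4]
orientation: [[0.066, -0.094, -0.993], [0.997, 0.043, 0.062], [0.037, -0.995, 0.097]]
ft_force: [-0.6, 0.6, -0.2]
gripper_width: 0.6
```

Call:
apply_moves(dp=[[0,0,0],[0,0,0],[0,0,0],[0,0,0],[0,0,0]], twist=[0,0,0,0,0], gripper=-1)

```text
time_s: 34.65
ee_pos: [619.6, -314.9, 16.1]
orientation: [[0.066, -0.093, -0.994], [0.997, 0.043, 0.062], [0.037, -0.995, 0.095]]
ft_force: [-0.2, 0.4, -0.5]
gripper_width: 0.43
```

Run:
```python
from pose import *
st(); c=cam('wrist'); save(c,'wrist19')
```

```text
t 34.65 pos [ 619.6 -314.9   16.1] xdeg 86.2 tilt [-0.093  0.043] F [-0.2  0.4 -0.5] g 0.43 q [ 0.76  0.91 -0.53  1.43  0.48  1.03  1.62]
```

View pics/wrist19.png

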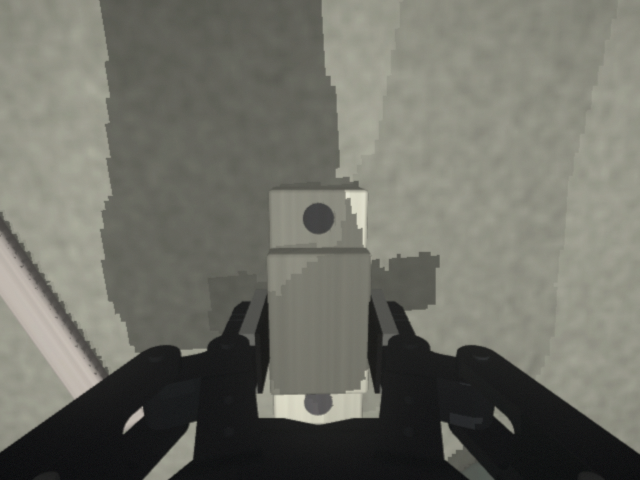

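Call:
apply_moves(dp=[[0,0,0.035],[0,0,0.04],[-0.01,0.01,0.04],[-0.015,0.03,0.02],[-0.015,0.04,0],[-0.015,0.04,0],[-0.015,0.04,0],[-0.015,0.04,0],[-0.015,0.04,0],[-0.015,0.04,0],[-0.015,0.04,0],[0,0,0]], twist=[0,0,0,1,1,1,1,1,1,1,0,0])

```text
time_s: 35.9
ee_pos: [478.5, 12.8, 153.4]
orientation: [[-0.056, -0.098, -0.994], [0.998, 0.028, -0.059], [0.033, -0.995, 0.096]]
ft_force: [1.0, -0.5, -2.6]
gripper_width: 0.431
```

Run:
```python
from pose import *
st()
```

```text
t 35.9 pos [478.5  12.8 153.4] xdeg 93.2 tilt [-0.098  0.028] F [ 1.  -0.5 -2.6] g 0.431 q [ 0.57  0.43 -0.77  1.95  0.3   0.98  1.28]
```

Call:
apply_moves(dp=[[0,0.03,0],[0,0.02,-0.02],[-0.001,0.01,-0.02],[-0.001,0,-0.015],[-0.001,0,-0.01],[0,0,0],[0,0,0]], twist=[0.7,0,0,0,0,0,0])

```text
time_s: 36.6
ee_pos: [476.5, 74.2, 87.9]
orientation: [[-0.071, -0.093, -0.993], [0.997, 0.023, -0.074], [0.03, -0.995, 0.091]]
ft_force: [-0.0, 0.4, -1.8]
gripper_width: 0.429
```

```bash
python3 chk.py wrist20
```

```text
t 36.6 pos [476.5  74.2  87.9] xdeg 94.1 tilt [-0.093  0.023] F [-0.   0.4 -1.8] g 0.429 q [ 0.4   0.54 -0.72  1.99  0.4   0.86  1.1 ]
end step in bed frame: x [-49.1 -26.9] y [55.3 73.7 92.2] 6063
ridge y bins [-58, -54, -52, -50, -48, -46, -44, -42, -40, -38, -36, -34, -32, -30, -28, -26, -24, 22, 24, 26, 28, 30, 32, 34, 36, 38, 40, 42, 44, 46, 48, 50, 52, 98, 100, 102, 104, 106, 108, 110, 112, 114]
```

Call:
apply_moves(dp=[[0,0.002,-0.012],[0,0,-0.012],[0,0,-0.01],[0,0,0],[0,0,0]], twist=[0,0,0,0,0])

```text
time_s: 37.15
ee_pos: [478.0, 74.9, 52.0]
orientation: [[-0.068, -0.091, -0.994], [0.997, 0.023, -0.071], [0.029, -0.996, 0.089]]
ft_force: [-0.8, -0.1, -2.4]
gripper_width: 0.428
```

```bash
python3 chk.py wrist21
```

```text
t 37.15 pos [478.   74.9  52. ] xdeg 93.9 tilt [-0.091  0.023] F [-0.8 -0.1 -2.4] g 0.428 q [ 0.36  0.6  -0.68  2.01  0.45  0.79  1.06]
end step in bed frame: x [-64.7 -25.4] y [56.1 74.5 93.1] 6250
ridge y bins [-60, -58, -54, -52, -50, -48, -46, -44, -42, -40, -38, -36, -34, -32, -30, -28, -26, -24, 22, 24, 26, 28, 30, 32, 34, 36, 38, 40, 42, 44, 46, 48, 50, 52, 98, 100, 102, 104, 106, 108, 110, 112, 114]
```

View pics/wrist21.png

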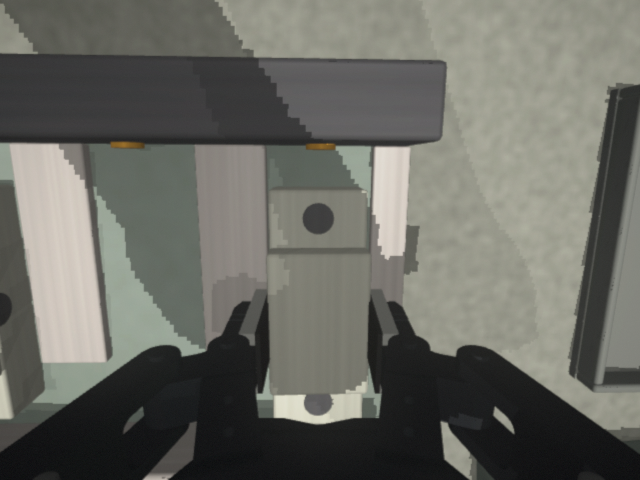

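Call:
apply_moves(dp=[[0,0.001,-0.005],[0,0,0]], twist=[0,0])

```text
time_s: 37.4
ee_pos: [478.2, 76.0, 47.1]
orientation: [[-0.068, -0.09, -0.994], [0.997, 0.023, -0.071], [0.029, -0.996, 0.088]]
ft_force: [-0.8, -0.4, -2.3]
gripper_width: 0.431
```

Call:
apply_moves(dp=[[0,0,0],[0,0,0],[0,0,0],[0,0,0.02],[0,0,0.04],[0,0,0.04],[0,-0.005,0.04],[0,-0.015,0.04],[0,-0.015,0.04],[0,-0.02,0.03],[0,-0.015,0.03],[0,0,0]], twist=[0,0,0,0,0,0,0,0,0,0,0,0], gripper=0.2)

```text
time_s: 38.6
ee_pos: [476.6, 5.8, 341.1]
orientation: [[-0.074, -0.086, -0.994], [0.997, 0.021, -0.076], [0.027, -0.996, 0.084]]
ft_force: [1.0, 0.1, -0.8]
gripper_width: 0.602
```

```bash
python3 bedchk.py wrist22
```

```text
t 38.6 pos [476.6   5.8 341.1] xdeg 94.2 tilt [-0.086  0.021] F [ 1.   0.1 -0.8] g 0.602 q [ 0.7   0.19 -0.85  1.75  0.11  1.34  1.47]
-76 wrist 2954 [  5.5 -72.3] [38.7 99.3] 90.0 zmed 64.2
-76 side 475 [  4.8 -68.7] [ 44.4 100.3] 89.8 zmed 62.7
-76 scene 378 [ -7.7 -79.1] [ 56.5 112.1] 88.1 zmed 64.4
0 wrist 0
0 side 0
0 scene 67 [-60.2   1.5] [ 5.5 56.2] 0.0 zmed 66.8
76 wrist 2917 [ 2.3 75.5] [99.  38.9] 0.3 zmed 64.2
76 side 570 [ 2.7 79.3] [ 45.2 101.4] 88.8 zmed 62.8
76 scene 272 [-6.9 76. ] [112.3  57. ] 0.7 zmed 64.3
```

View pics/wrist22.png

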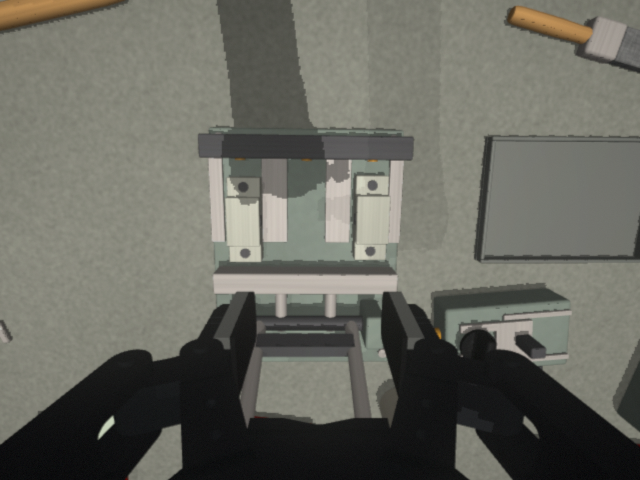

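Call:
apply_moves(dp=[[0.01,0,0.01],[0.018,0,0.0],[0.018,0,0],[0.018,0,0],[0.018,0,0],[0.018,0,0],[0.018,0,0],[0.018,0,0],[0.018,0,0],[0.018,0,0],[0.018,0,0],[0,0,0]], twist=[-8.2,-8.2,-8.2,-8.2,-8.2,-8.2,-8.2,-8.2,-8.2,-8.2,-8.2,0], gripper=0.2)

```text
time_s: 40.3
ee_pos: [669.5, 10.3, 339.1]
orientation: [[1.0, 0.021, -0.015], [0.013, 0.102, 0.995], [0.023, -0.995, 0.102]]
ft_force: [0.5, -0.3, -0.3]
gripper_width: 0.599
```

Run:
```python
from pose import *
st()
```

```text
t 40.3 pos [669.5  10.3 339.1] xdeg 0.8 tilt [0.021 0.102] F [ 0.5 -0.3 -0.3] g 0.599 q [ 0.36  0.46 -0.52  1.38  0.13  1.32 -0.13]
```

Call:
apply_moves(dp=[[0.004,0,-0.02],[0.004,0,-0.02],[0.002,0,-0.015],[0,0,0],[0,0,0]], twist=[1.5,1.5,0,0,0])

```text
time_s: 40.8
ee_pos: [677.4, 11.3, 279.5]
orientation: [[0.997, 0.01, -0.081], [0.08, 0.104, 0.991], [0.019, -0.995, 0.103]]
ft_force: [0.6, -1.1, 0.0]
gripper_width: 0.599
```

```bash
cat > bar.py <<'E'
from h import *
import sys
st(); c=cam('side'); save(c,sys.argv[1],(180,150,400,350),3.6)
d=cam('wrist'); save(d,sys.argv[1]+'w')
print('bar in wrist', proj(d,[678.6,11.9,248]))
E
python3 bar.py s3
```

```text
t 40.8 pos [677.4  11.3 279.5] xdeg 4.6 tilt [0.01  0.104] F [ 0.6 -1.1  0. ] g 0.599 q [ 0.35  0.53 -0.53  1.43  0.16  1.23 -0.08]
bar in wrist [322.10585381 281.76637401]
```

View pics/s3.png

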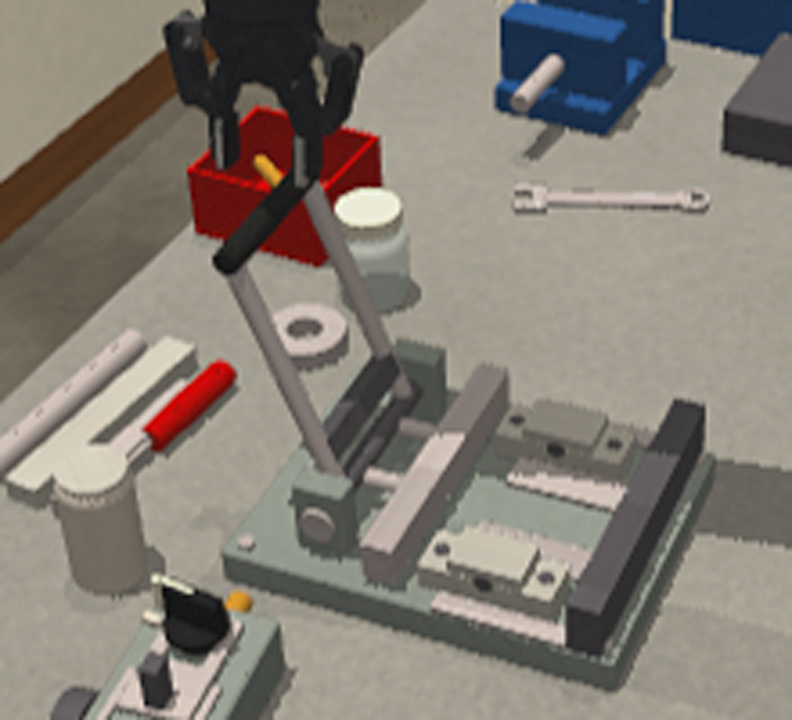

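View pics/s3w.png

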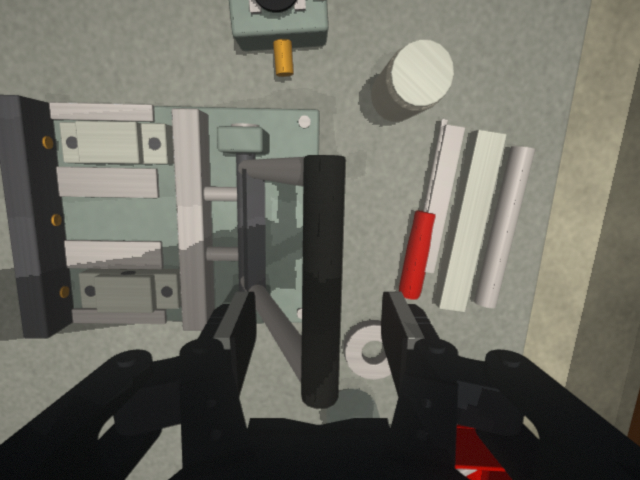

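Call:
apply_moves(dp=[[0,0,-0.015],[0,0,-0.015],[0,0,-0.012],[0,0,-0.006],[0,0,0],[0,0,0]], twist=[0,0,0,0,0,0])

```text
time_s: 41.5
ee_pos: [677.6, 10.9, 229.1]
orientation: [[0.997, 0.013, -0.081], [0.079, 0.103, 0.991], [0.021, -0.995, 0.102]]
ft_force: [-0.1, 0.4, 1.0]
gripper_width: 0.603
```

```bash
python3 bar.py s4
```

```text
t 41.5 pos [677.6  10.9 229.1] xdeg 4.5 tilt [0.013 0.103] F [-0.1  0.4  1. ] g 0.603 q [ 0.35  0.56 -0.52  1.49  0.18  1.14 -0.09]
bar in wrist [325.02614065 322.29394728]
```

View pics/s4w.png

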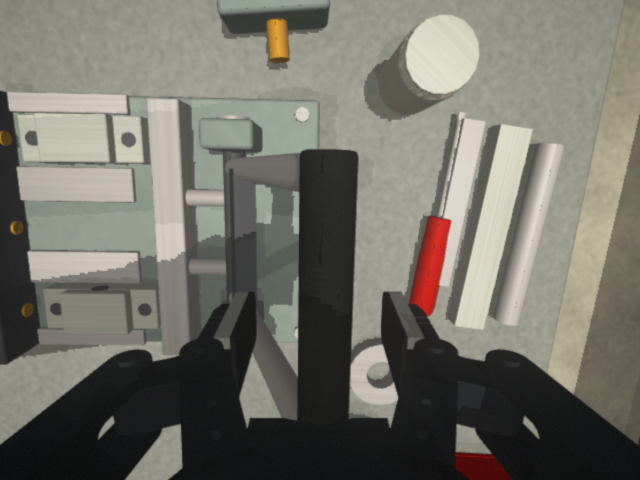

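Call:
apply_moves(dp=[[0,0,0],[0,0,0],[0,0,0],[0,0,0],[0,0,0]], twist=[0,0,0,0,0], gripper=-1, squeeze=25)

```text
time_s: 42.1
ee_pos: [679.7, 11.2, 230.8]
orientation: [[0.997, 0.018, -0.08], [0.078, 0.104, 0.992], [0.026, -0.994, 0.102]]
ft_force: [2.0, 0.7, -2.3]
gripper_width: 0.226
```

Call:
apply_moves(dp=[[-0.008,-0.0005,0.003],[-0.008,-0.0005,0.0025],[-0.008,-0.0005,0.002],[-0.008,-0.0005,0.001]], twist=[0,0,0,0])

```text
time_s: 42.5
ee_pos: [652.8, 9.5, 239.7]
orientation: [[0.996, 0.03, -0.08], [0.076, 0.106, 0.991], [0.039, -0.994, 0.104]]
ft_force: [7.5, 0.3, -3.2]
gripper_width: 0.223
```

```bash
python3 bar.py s5
```

```text
t 42.5 pos [652.8   9.5 239.7] xdeg 4.4 tilt [0.03  0.106] F [ 7.5  0.3 -3.2] g 0.223 q [ 0.38  0.5  -0.53  1.56  0.16  1.1  -0.08]
bar in wrist [389.09979158 311.32573191]
```

View pics/s5w.png

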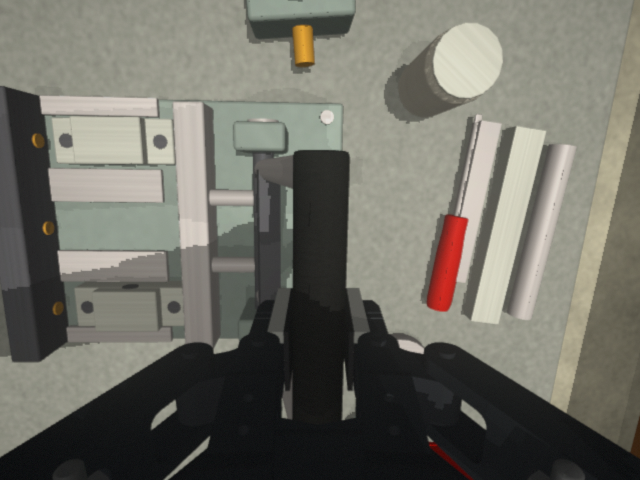

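Call:
apply_moves(dp=[[-0.008,-0.0005,0.0005],[-0.008,-0.0005,0.0005],[-0.008,-0.0005,0],[-0.008,-0.0005,0],[-0.008,-0.0005,0]], twist=[0,0,0,0,0])

```text
time_s: 43.1
ee_pos: [622.9, 7.7, 245.1]
orientation: [[0.995, 0.055, -0.08], [0.074, 0.109, 0.991], [0.063, -0.993, 0.104]]
ft_force: [8.2, 0.5, -4.2]
gripper_width: 0.225
```

```bash
python3 -c "
from h import *
st()"
```

```text
t 43.1 pos [622.9   7.7 245.1] xdeg 4.2 tilt [0.055 0.109] F [ 8.2  0.5 -4.2] g 0.225 q [ 0.42  0.43 -0.55  1.66  0.13  1.05 -0.06]
```

Call:
apply_moves(dp=[[-0.009,-0.0005,-0.001],[-0.009,-0.0005,-0.001],[-0.009,-0.0005,-0.001],[-0.009,-0.0005,-0.0015],[-0.009,-0.0005,-0.002]], twist=[0,0,0,0,0], squeeze=20)

```text
time_s: 43.6
ee_pos: [593.4, 6.0, 245.6]
orientation: [[0.992, 0.092, -0.081], [0.071, 0.112, 0.991], [0.1, -0.989, 0.104]]
ft_force: [11.6, 1.7, -1.9]
gripper_width: 0.225
```

```bash
python3 -c "
from h import *
st()"
```

```text
t 43.6 pos [593.4   6.  245.6] xdeg 4.1 tilt [0.092 0.112] F [11.6  1.7 -1.9] g 0.225 q [ 0.47  0.35 -0.56  1.76  0.09  0.98 -0.03]
```

Call:
apply_moves(dp=[[-0.01,-0.0005,-0.002],[-0.01,-0.0005,-0.002],[-0.01,-0.0005,-0.003],[-0.01,-0.0005,-0.003],[-0.01,-0.0005,-0.003]], twist=[0,0,0,0,0])

```text
time_s: 44.1
ee_pos: [562.7, 4.1, 241.5]
orientation: [[0.987, 0.138, -0.083], [0.067, 0.114, 0.991], [0.146, -0.984, 0.104]]
ft_force: [14.2, 2.2, -8.9]
gripper_width: 0.22
```

```bash
python3 bar.py s6
```

```text
t 44.1 pos [562.7   4.1 241.5] xdeg 3.9 tilt [0.138 0.114] F [14.2  2.2 -8.9] g 0.22 q [ 0.52  0.27 -0.58  1.88  0.05  0.89  0.01]
bar in wrist [585.27863071 297.85699629]
```

View pics/s6.png

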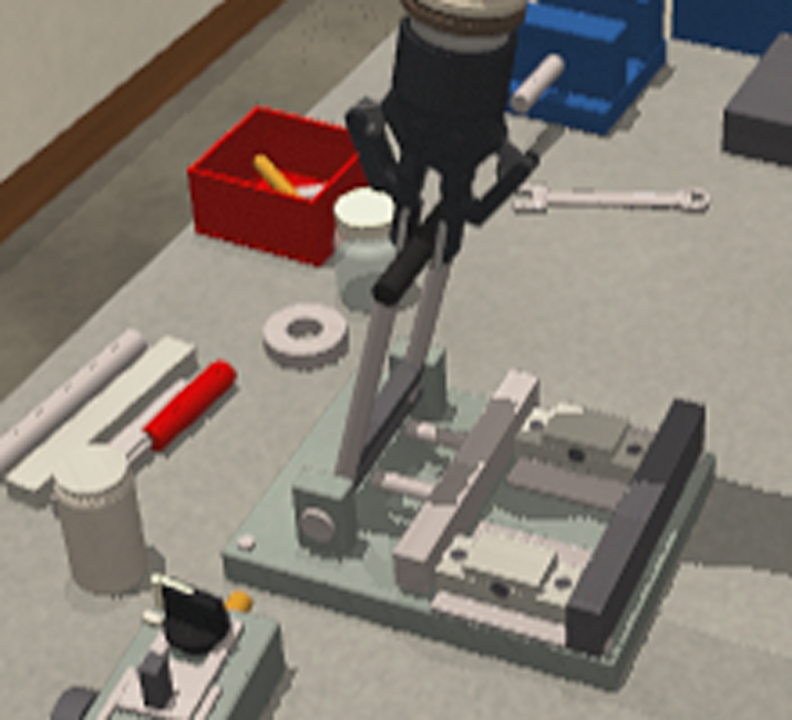

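View pics/s6w.png

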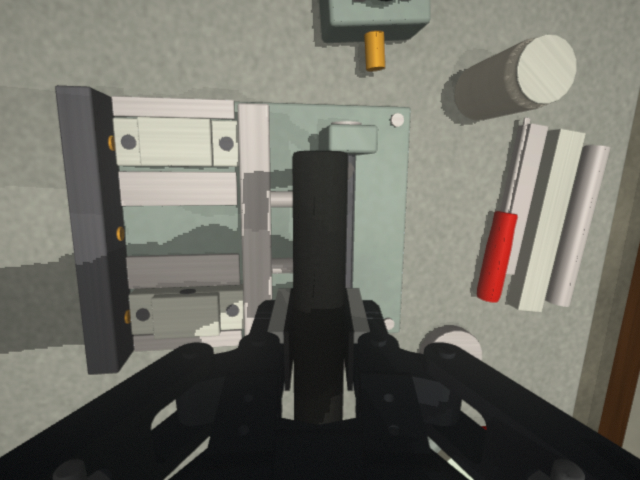

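Call:
apply_moves(dp=[[-0.01,-0.0005,-0.003],[-0.01,-0.0005,-0.003],[-0.01,0,-0.003],[-0.004,0,0]], twist=[0,0,0,0])

```text
time_s: 44.6
ee_pos: [544.1, 3.0, 236.9]
orientation: [[0.981, 0.172, -0.084], [0.064, 0.116, 0.991], [0.181, -0.978, 0.103]]
ft_force: [22.2, 1.7, -23.5]
gripper_width: 0.223
```

```bash
python3 bar.py s7
```

```text
t 44.6 pos [544.1   3.  236.9] xdeg 3.7 tilt [0.172 0.116] F [ 22.2   1.7 -23.5] g 0.223 q [ 0.55  0.22 -0.59  1.95  0.01  0.83  0.05]
bar in wrist [618.40273239 294.91143059]
```

View pics/s7w.png

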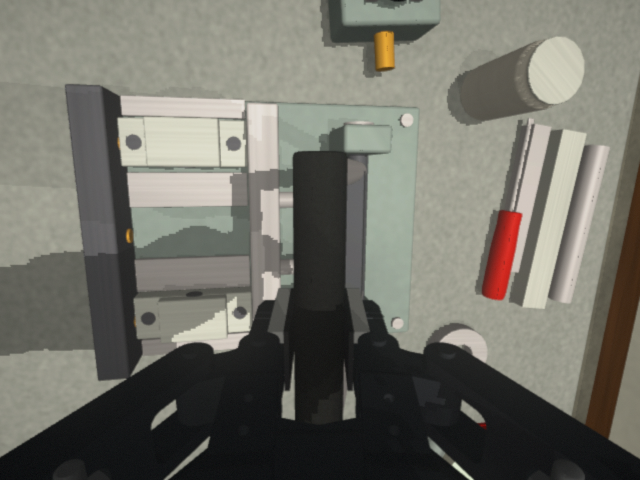

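Call:
apply_moves(dp=[[-0.001,0,0],[-0.001,0,0],[-0.001,0,0],[-0.001,0,0],[-0.001,0,0],[-0.001,0,0],[-0.001,0,0]], twist=[0,0,0,0,0,0,0])

```text
time_s: 45.4
ee_pos: [554.7, 3.7, 241.1]
orientation: [[0.975, 0.207, -0.086], [0.062, 0.12, 0.991], [0.215, -0.971, 0.104]]
ft_force: [12.4, 1.0, -11.0]
gripper_width: 0.225
```

Run:
```python
from h import *
st()
for i in range(16): c=cam('side')
st(); w=pts(c)
save(c,'s8',(180,150,400,350),3.6)
m=(w[...,2]>225)&(w[...,2]<275)&(abs(w[...,1]-8)<75)&(w[...,0]>500)&(w[...,0]<720); q=w[m]
print(len(q),q.min(0),q.max(0))
```

```text
t 45.4 pos [554.7   3.7 241.1] xdeg 3.7 tilt [0.207 0.12 ] F [ 12.4   1.  -11. ] g 0.225 q [ 0.55  0.21 -0.59  1.96  0.    0.8   0.06]
t 46.2 pos [555.    3.7 241.3] xdeg 3.7 tilt [0.207 0.12 ] F [ 12.3   1.  -11.2] g 0.222 q [ 0.55  0.21 -0.59  1.96  0.    0.8   0.06]
396 [522.84652547 -41.52414454 225.19692962] [571.69978131  70.98697237 274.48619378]
```

View pics/s8.png

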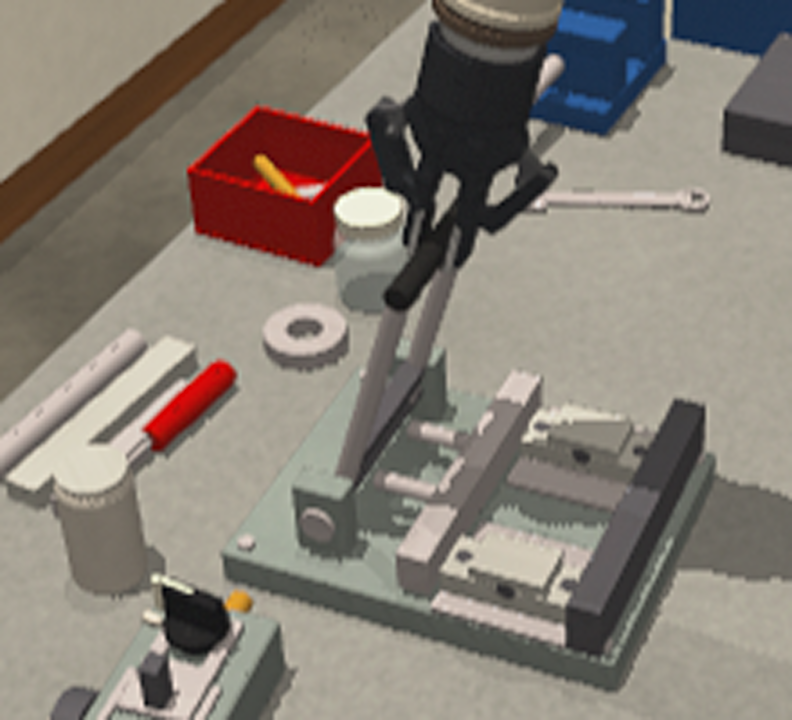

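Call:
apply_moves(dp=[[-0.008,0,-0.002],[-0.01,0,-0.003],[-0.012,0,-0.003]], twist=[0,0,0])

```text
time_s: 46.5
ee_pos: [542.4, 3.1, 239.5]
orientation: [[0.966, 0.244, -0.087], [0.059, 0.121, 0.991], [0.252, -0.962, 0.103]]
ft_force: [43.9, 2.5, -18.8]
gripper_width: 0.218
```

Run:
```python
from h import *
st()
for i in range(22): c=cam('side')
st()
c=cam('wrist'); save(c,'s9w')
```

```text
t 46.5 pos [542.4   3.1 239.5] xdeg 3.5 tilt [0.244 0.121] F [ 43.9   2.5 -18.8] g 0.218 q [ 0.58  0.17 -0.6   2.02 -0.04  0.74  0.1 ]
t 47.6 pos [542.9   3.2 240.1] xdeg 3.5 tilt [0.243 0.121] F [ 34.4   1.1 -17.1] g 0.22 q [ 0.58  0.17 -0.6   2.01 -0.04  0.74  0.1 ]
```

View pics/s9w.png

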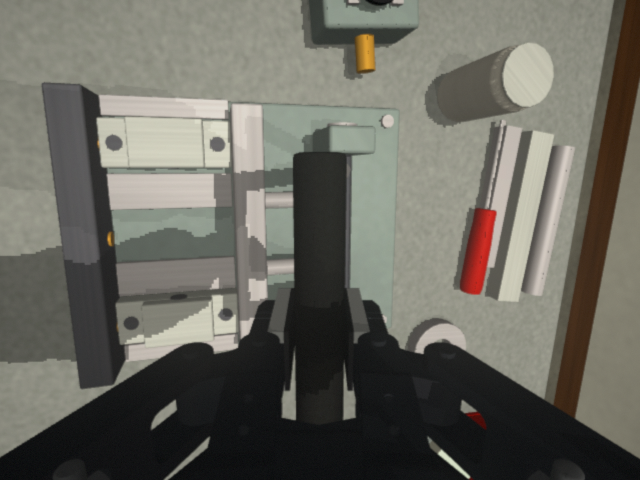

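Run:
```python
from h import *
c=cam('wrist');w=pts(c)
B=np.array([480,-0.9]);a=np.radians(3.7);R=np.array([[np.cos(a),-np.sin(a)],[np.sin(a),np.cos(a)]])
l=(w[...,:2]-B)@R
for sy in(-76,76):
    m=(abs(l[...,1]-sy)<30)&(l[...,0]>-63)&(l[...,0]<32)&(w[...,2]>46)&(w[...,2]<72)
    t=m&(w[...,2]>60)
    for k in (m,t): r=cv2.minAreaRect(l[k].astype(np.float32)); print(sy,k.sum(),np.round(r[0],1),np.round(r[1],1),round(r[2],1),np.median(w[k][:,2]))
r=l[(w[...,2]>33)&(w[...,2]<39)]; r=r[(r[:,0]>-50)&(r[:,0]<0)]; h,e=np.histogram(r[:,1],bins=np.arange(-120,121,2)); print([int(x) for x,n in zip(e,h) if n>15])
```

```text
-76 5352 [-15.5 -72.4] [39.1 95. ] 89.9 63.533177740743646
-76 3046 [-14.9 -72.6] [38.7 56.1] 89.4 64.49959346110168
76 6290 [-15.5  75.8] [38.5 95.1] 89.7 63.64915111704866
76 3876 [-14.2  76.2] [37.8 56.1] 89.7 64.38707752633076
[-116, -114, -112, -110, -108, -106, -56, -54, -52, -50, -48, -46, -44, -42, -40, -38, -36, -34, -32, -30, -28, -26, -24, 22, 24, 26, 28, 30, 32, 34, 36, 38, 40, 42, 44, 46, 48, 50, 98, 100, 102, 104, 106, 108, 110, 112]
```

Call:
apply_moves(dp=[[0.003,0,0.0],[0.005,0,0.0],[0.005,0,0.001],[0.005,0,0.001],[0.005,0.0005,0.001],[0.005,0.0005,0.001]], twist=[0,0,0,0,0,0])

```text
time_s: 48.3
ee_pos: [585.6, 5.7, 252.0]
orientation: [[0.959, 0.27, -0.091], [0.06, 0.123, 0.991], [0.279, -0.955, 0.102]]
ft_force: [6.5, 0.2, -4.7]
gripper_width: 0.223
```

```bash
python3 bar.py s10
```

```text
t 48.3 pos [585.6   5.7 252. ] xdeg 3.6 tilt [0.27  0.123] F [ 6.5  0.2 -4.7] g 0.223 q [ 0.55  0.22 -0.59  1.93  0.01  0.75  0.05]
bar in wrist [496.59007478 283.24439542]
```

Call:
apply_moves(dp=[[0.005,0.0005,0.0],[0.005,0.0005,0.0],[0.005,0,0],[0.005,0.0005,-0.001],[0.005,0.0005,-0.001]], twist=[0,0,0,0,0])

```text
time_s: 48.9
ee_pos: [617.7, 7.6, 254.2]
orientation: [[0.955, 0.281, -0.093], [0.06, 0.123, 0.991], [0.29, -0.952, 0.1]]
ft_force: [4.3, -0.2, -2.2]
gripper_width: 0.223
```

```bash
python3 bar.py s11
```

```text
t 48.9 pos [617.7   7.6 254.2] xdeg 3.6 tilt [0.281 0.123] F [ 4.3 -0.2 -2.2] g 0.223 q [ 0.51  0.27 -0.58  1.87  0.05  0.75  0.02]
bar in wrist [436.74605835 287.18612944]
```

View pics/s11.png

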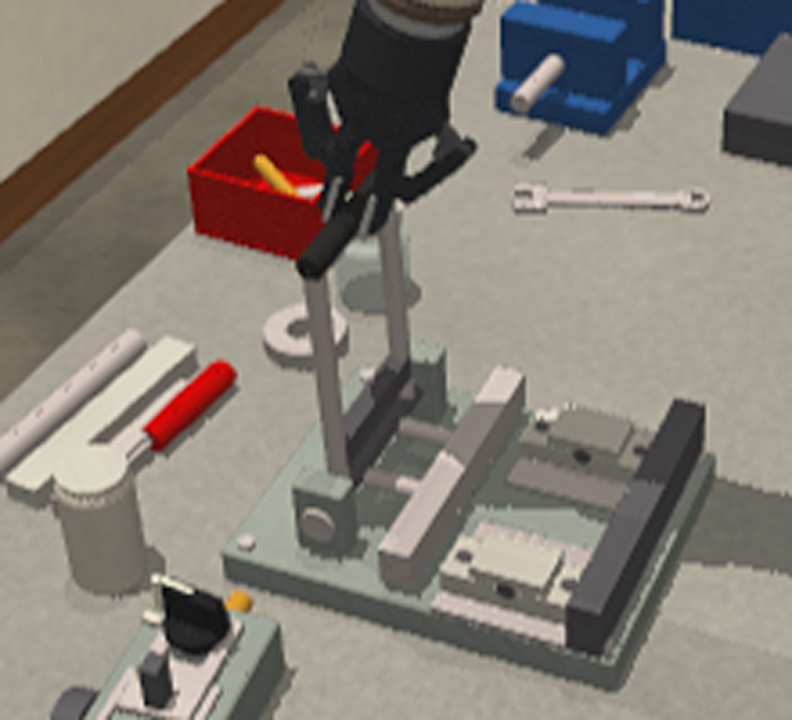

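Call:
apply_moves(dp=[[0.001,0,-0.005],[0.002,0,-0.005],[0.003,0,-0.005],[0.004,0.0005,-0.004]], twist=[0,0,0,0])

```text
time_s: 49.4
ee_pos: [644.2, 9.3, 250.5]
orientation: [[0.944, 0.317, -0.096], [0.059, 0.122, 0.991], [0.325, -0.941, 0.097]]
ft_force: [5.0, -0.3, 1.3]
gripper_width: 0.219
```

```bash
python3 bar.py s12
```

```text
t 49.4 pos [644.2   9.3 250.5] xdeg 3.6 tilt [0.317 0.122] F [ 5.  -0.3  1.3] g 0.219 q [ 0.49  0.31 -0.57  1.85  0.08  0.7  -0.  ]
bar in wrist [389.25990784 294.17220126]
```

Call:
apply_moves(dp=[[0.003,0,-0.005],[0.003,0,-0.005],[0.004,0,-0.005],[0.004,0.0005,-0.005],[0.004,0,-0.004]], twist=[0,0,0,0,0])

```text
time_s: 50.0
ee_pos: [677.4, 11.3, 240.9]
orientation: [[0.932, 0.348, -0.098], [0.059, 0.122, 0.991], [0.357, -0.929, 0.093]]
ft_force: [3.4, 0.0, 4.3]
gripper_width: 0.221
```

```bash
python3 bar.py s13
```

```text
t 50.0 pos [677.4  11.3 240.9] xdeg 3.6 tilt [0.348 0.122] F [3.4 0.  4.3] g 0.221 q [ 0.46  0.36 -0.55  1.81  0.12  0.66 -0.03]
bar in wrist [328.32729369 310.58535851]
```

View pics/s13.png

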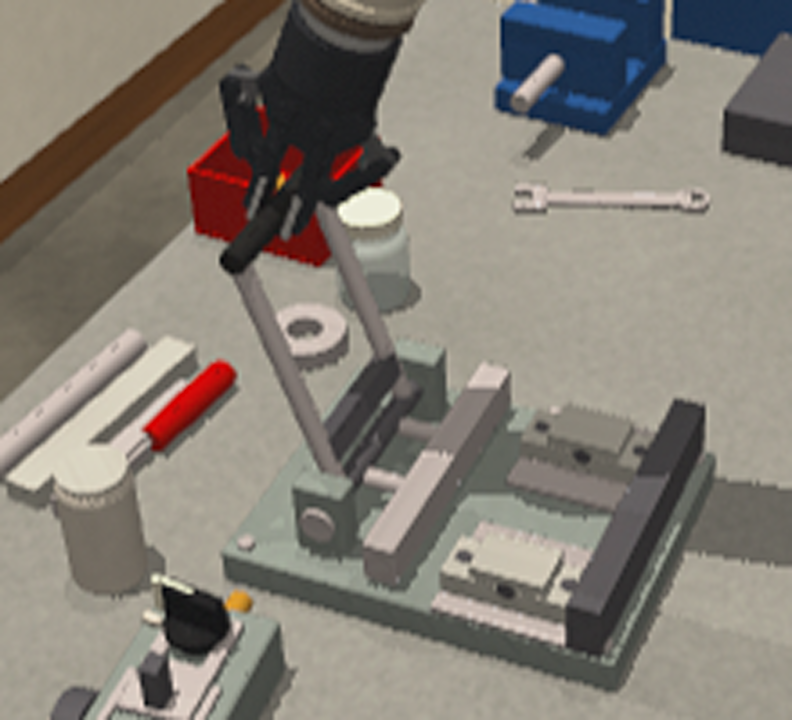

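Call:
apply_moves(dp=[[0.005,0,0],[0.006,0,0],[0.006,0,0],[0.006,0,0]], twist=[0,0,0,0])

```text
time_s: 50.5
ee_pos: [685.7, 11.7, 236.7]
orientation: [[0.944, 0.315, -0.099], [0.064, 0.118, 0.991], [0.323, -0.942, 0.091]]
ft_force: [-32.5, -3.0, 30.5]
gripper_width: 0.222
```

```bash
python3 -c "
from h import *
st()"
```

```text
t 50.5 pos [685.7  11.7 236.7] xdeg 3.9 tilt [0.315 0.118] F [-32.5  -3.   30.5] g 0.222 q [ 0.43  0.4  -0.54  1.76  0.14  0.71 -0.05]
```

Call:
apply_moves(dp=[[0.005,0,0.002],[0.005,0,0.002],[0.005,0,0.002],[0.005,0,0.001],[0.005,0,0.001],[0.005,0,0.001],[0.005,0,0.001],[0.005,0,0.001]], twist=[0,0,0,0,0,0,0,0])

```text
time_s: 51.3
ee_pos: [683.7, 11.6, 236.2]
orientation: [[0.97, 0.223, -0.097], [0.075, 0.106, 0.992], [0.232, -0.969, 0.086]]
ft_force: [-17.7, -0.9, 16.4]
gripper_width: 0.225
```

```bash
python3 -c "
from h import *
st()"
```

```text
t 51.3 pos [683.7  11.6 236.2] xdeg 4.4 tilt [0.223 0.106] F [-17.7  -0.9  16.4] g 0.225 q [ 0.4   0.44 -0.52  1.68  0.16  0.85 -0.06]
```

Excellent; the tilt is coming down. Continue.

Call:
apply_moves(dp=[[0.005,0,0.001],[0.005,0,0.001],[0.005,0,0.001],[0.005,0,0.001],[0.005,0,0.001],[0.005,0,0.001],[0.005,0,0.001],[0.005,0,0.001],[0.005,0,0.001],[0.005,0,0.001]], twist=[0,0,0,0,0,0,0,0,0,0])

```text
time_s: 52.3
ee_pos: [682.2, 11.5, 234.9]
orientation: [[0.99, 0.106, -0.094], [0.084, 0.093, 0.992], [0.114, -0.99, 0.083]]
ft_force: [-14.5, -1.2, 11.9]
gripper_width: 0.222
```

```bash
python3 -c "
from h import *
st()"
```

```text
t 52.3 pos [682.2  11.5 234.9] xdeg 4.8 tilt [0.106 0.093] F [-14.5  -1.2  11.9] g 0.222 q [ 0.35  0.5  -0.5   1.56  0.18  1.02 -0.08]
```

Call:
apply_moves(dp=[[0.005,0,0.001],[0.005,0,0.001],[0.005,0,0.001],[0.005,0,0.001],[0.005,0,0.001],[0.005,0,0.001],[0.005,0,0.001],[0.005,0,0.001],[0.003,0,0]], twist=[0,0,0,0,0,0,0,0,0])

```text
time_s: 53.2
ee_pos: [680.4, 11.4, 233.8]
orientation: [[0.996, -0.0, -0.089], [0.089, 0.082, 0.993], [0.007, -0.997, 0.082]]
ft_force: [-8.6, -1.3, 14.4]
gripper_width: 0.223
```

```bash
python3 bar.py s14
```

```text
t 53.2 pos [680.4  11.4 233.8] xdeg 5.1 tilt [-0.     0.082] F [-8.6 -1.3 14.4] g 0.223 q [ 0.32  0.57 -0.49  1.46  0.19  1.17 -0.09]
bar in wrist [316.33293322 318.66322151]
```

View pics/s14.png

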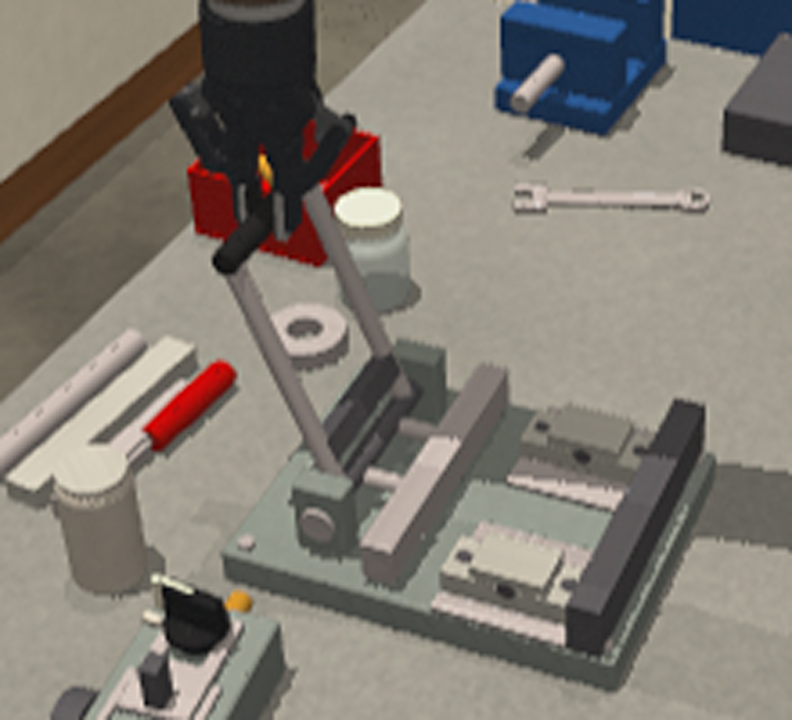

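Call:
apply_moves(dp=[[0,0,0],[0,0,0],[0,0,0],[0,0,0],[0,0,0.02],[0,0,0.03],[0,0,0.03],[0,0,0.03],[0,0,0]], twist=[0,0,0,0,0,0,0,0,0], gripper=0.2)

```text
time_s: 54.2
ee_pos: [675.5, 10.4, 340.6]
orientation: [[0.996, -0.016, -0.089], [0.09, 0.081, 0.993], [-0.009, -0.997, 0.083]]
ft_force: [0.4, 0.7, 0.0]
gripper_width: 0.601
```

```bash
python3 bar.py s15
python3 - <<'E'
from h import *
c=cam('side'); w=pts(c); m=(w[...,2]>240)&(w[...,2]<265)&(w[...,1]>50)&(w[...,1]<80)&(abs(w[...,0]-660)<60); print(np.mean(w[m],0),m.sum())
E
```

```text
t 54.2 pos [675.5  10.4 340.6] xdeg 5.2 tilt [-0.016  0.081] F [0.4 0.7 0. ] g 0.601 q [ 0.32  0.5  -0.5   1.32  0.15  1.38 -0.07]
bar in wrist [328.31581839 250.92439784]
[671.40336263  66.86557109 250.68868798] 95
```

View pics/s15w.png

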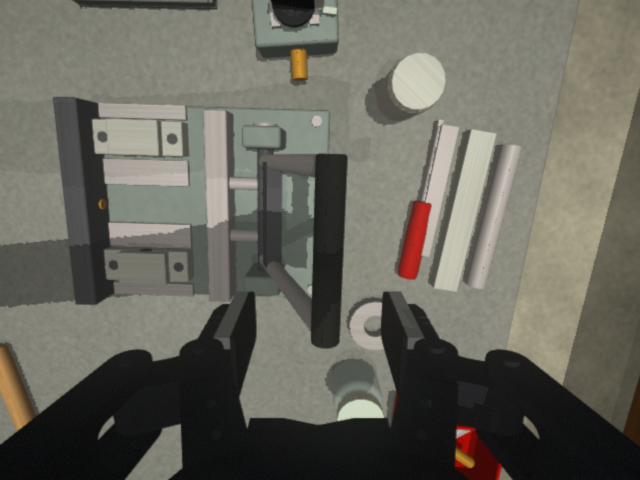

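Call:
apply_moves(dp=[[-0.02,0.003,0],[-0.02,0.003,0],[-0.02,0.003,0],[-0.02,0.003,0],[-0.02,0.003,0],[-0.02,0.003,0],[-0.02,0.003,0],[-0.02,0.003,0],[-0.02,0.003,0],[-0.02,0.003,0],[0,0,0],[0,0,0]], twist=[8,8,8,8,8,8,8,8,8,8,8,0])

```text
time_s: 55.55
ee_pos: [454.0, 36.7, 313.2]
orientation: [[-0.118, -0.106, -0.987], [0.992, -0.047, -0.113], [-0.034, -0.993, 0.111]]
ft_force: [0.8, -1.2, -0.9]
gripper_width: 0.6
```

```bash
python3 bedchk.py wrist23
```

```text
t 55.55 pos [454.   36.7 313.2] xdeg 96.8 tilt [-0.106 -0.047] F [ 0.8 -1.2 -0.9] g 0.6 q [ 0.6   0.19 -0.85  1.82  0.17  1.31  1.38]
-76 wrist 3236 [-14.  -71.8] [97.9 38.7] 0.0 zmed 64.2
-76 side 442 [-11.9 -69.3] [44.5 93.4] 88.9 zmed 62.7
-76 scene 429 [-10.9 -76.9] [104.   57.2] 0.3 zmed 64.4
0 wrist 0
0 side 0
0 scene 61 [-59.3   0.5] [ 7.3 58.5] 0.0 zmed 66.1
76 wrist 3145 [-13.6  76.1] [38.6 98.9] 89.7 zmed 64.1
76 side 539 [-10.9  80.2] [43.6 93.2] 88.9 zmed 62.6
76 scene 288 [-10.   75.6] [ 55.1 105.6] 89.7 zmed 64.5
```

View pics/wrist23.png

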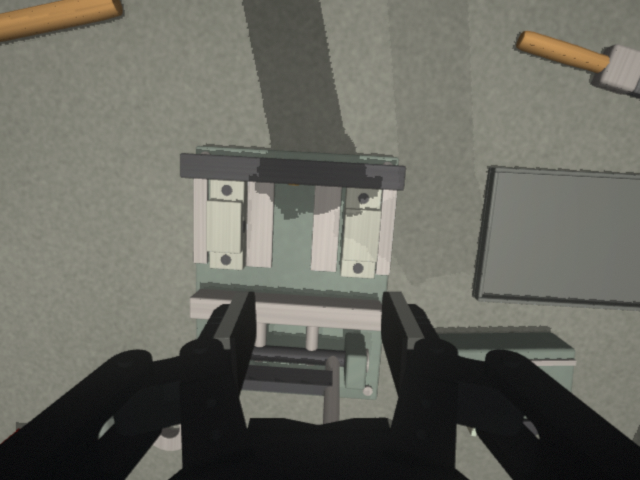

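Call:
apply_moves(dp=[[0.002,0.012,-0.03],[0.002,0.012,-0.04],[0.002,0.012,-0.04],[0,0,-0.04],[0,0,-0.04],[0,0,-0.02],[0,0,0],[0,0,0]], twist=[-1,-1,-1,0,0,0,0,0])

```text
time_s: 56.85
ee_pos: [464.5, 74.1, 98.9]
orientation: [[-0.053, -0.1, -0.994], [0.998, -0.039, -0.05], [-0.034, -0.994, 0.102]]
ft_force: [0.8, 1.0, 0.6]
gripper_width: 0.599
```

```bash
python3 bedchk.py wrist24 | grep -v scene
```

```text
t 56.85 pos [464.5  74.1  98.9] xdeg 93.1 tilt [-0.1   -0.039] F [0.8 1.  0.6] g 0.599 q [ 0.37  0.51 -0.74  2.    0.44  0.91  1.  ]
-76 wrist 14823 [-14.  -71.9] [40.3 98.4] 89.3 zmed 64.2
-76 side 396 [-14.5 -69. ] [85.4 43.7] 2.6 zmed 62.8
0 wrist 0
0 side 0
76 wrist 12806 [-13.5  76.3] [38.2 99. ] 89.7 zmed 64.2
76 side 509 [-11.3  79.5] [92.9 43.6] 1.7 zmed 62.9
```

Call:
apply_moves(dp=[[-0.002,0,-0.018],[-0.001,0,-0.018],[0,0,-0.012],[0,0,-0.005],[0,0,0],[0,0,0]], twist=[0.5,0,0,0,0,0])

```text
time_s: 57.95
ee_pos: [463.4, 73.8, 45.9]
orientation: [[-0.061, -0.095, -0.994], [0.997, -0.041, -0.058], [-0.035, -0.995, 0.097]]
ft_force: [1.0, -0.2, 0.1]
gripper_width: 0.597
```

```bash
python3 -c "
from h import *
st();c=cam('wrist'); save(c,'wrist25')"
```

```text
t 57.95 pos [463.4  73.8  45.9] xdeg 93.5 tilt [-0.095 -0.041] F [ 1.  -0.2  0.1] g 0.597 q [ 0.32  0.6  -0.68  2.03  0.53  0.81  0.94]
```

View pics/wrist25.png

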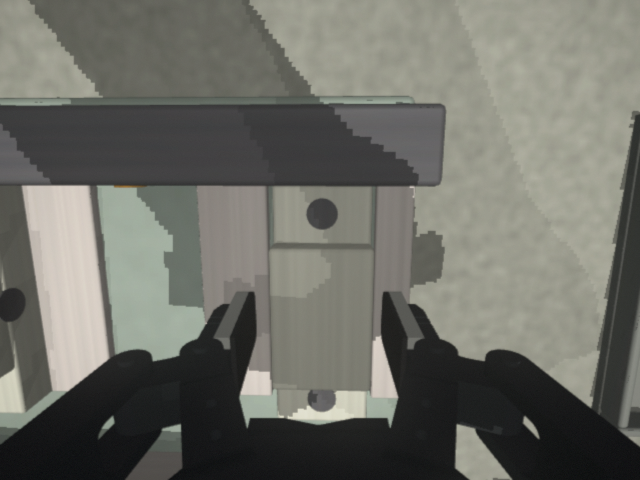

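Call:
apply_moves(dp=[[0,0,0],[0,0,0],[0,0,0],[0,0,0],[0,0,0.03],[0,0,0.04],[0,0.01,0.035],[-0.002,0.03,0.01],[-0.003,0.04,0],[-0.003,0.04,0],[-0.003,0.04,0],[-0.003,0.04,0]], twist=[0,0,0,0,0,0,0,0,0,0,0,0], gripper=-1, squeeze=60)

```text
time_s: 59.2
ee_pos: [451.7, 270.7, 166.0]
orientation: [[-0.044, -0.091, -0.995], [0.998, -0.043, -0.04], [-0.039, -0.995, 0.093]]
ft_force: [1.7, -0.1, -2.2]
gripper_width: 0.43
```

```bash
python3 -c "
from h import *
st();c=cam('wrist'); save(c,'wrist26')"
```

```text
t 59.2 pos [451.7 270.7 166. ] xdeg 92.5 tilt [-0.091 -0.043] F [ 1.7 -0.1 -2.2] g 0.43 q [ 0.05  0.52 -0.81  1.83  0.39  1.08  0.69]
```

View pics/wrist26.png

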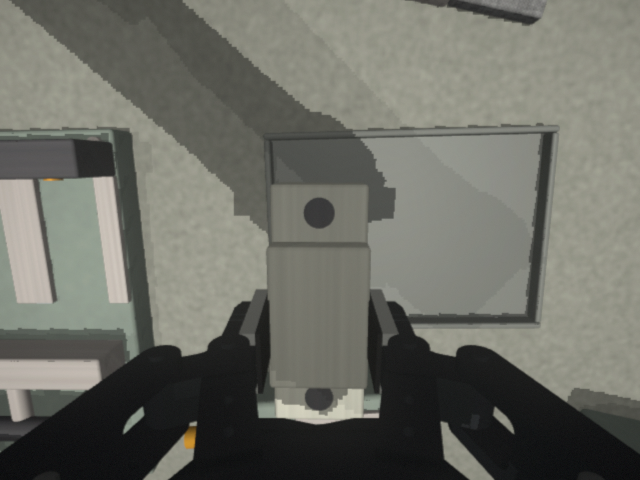

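Call:
apply_moves(dp=[[-0.003,0.035,0],[-0.003,0.035,-0.02],[-0.003,0.025,-0.03],[0,0.01,-0.03],[0,0,-0.02],[0,0,0],[0,0,0]], twist=[0.5,0.5,0,0,0,0,0])

```text
time_s: 59.95
ee_pos: [437.3, 391.8, 62.9]
orientation: [[-0.076, -0.09, -0.993], [0.997, -0.037, -0.073], [-0.03, -0.995, 0.093]]
ft_force: [0.1, 0.5, -1.8]
gripper_width: 0.426
```

```bash
python3 -c "
from h import *
st();c=cam('wrist'); save(c,'wrist27')
for p in [(-75,-105),(75,-105),(75,105),(-75,105)]:
    a=np.radians(4);q=[445.5+p[0]*np.cos(a)-p[1]*np.sin(a),329.5+p[0]*np.sin(a)+p[1]*np.cos(a),5]; print(proj(c,q).round())"
```

```text
t 59.95 pos [437.3 391.8  62.9] xdeg 94.3 tilt [-0.09  -0.037] F [ 0.1  0.5 -1.8] g 0.426 q [-0.23  0.75 -0.73  1.74  0.53  0.97  0.47]
[ 15. 141.]
[ 52. 390.]
[392. 398.]
[404. 142.]
```

View pics/wrist27.png

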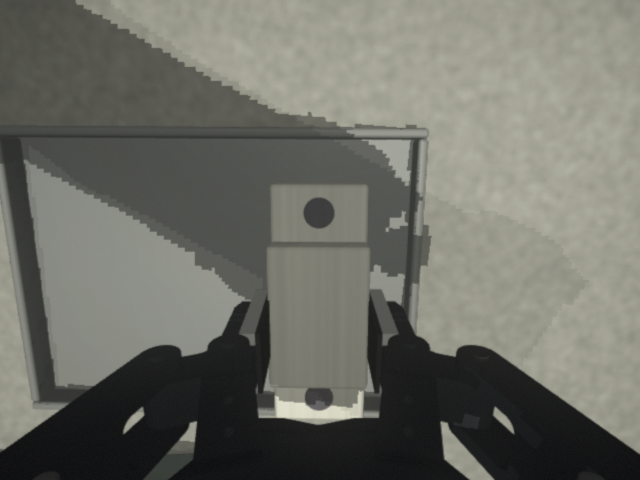

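Call:
apply_moves(dp=[[0.002,-0.006,-0.012],[0.002,-0.005,-0.012],[0,0,-0.01],[0,0,-0.003],[0,0,0],[0,0,0]], twist=[0,0,0,0,0,0])

```text
time_s: 60.6
ee_pos: [445.4, 377.6, 25.9]
orientation: [[-0.07, -0.086, -0.994], [0.997, -0.035, -0.067], [-0.029, -0.996, 0.088]]
ft_force: [-0.6, -0.1, -2.1]
gripper_width: 0.427
```

```bash
python3 -c "
from h import *
st()"
```

```text
t 60.6 pos [445.4 377.6  25.9] xdeg 94.0 tilt [-0.086 -0.035] F [-0.6 -0.1 -2.1] g 0.427 q [-0.23  0.79 -0.69  1.76  0.57  0.9   0.46]
```

Call:
apply_moves(dp=[[-0.001,0,-0.004],[0,0,-0.001],[0,0,0]], twist=[0,0,0])

```text
time_s: 60.9
ee_pos: [445.0, 378.3, 22.9]
orientation: [[-0.071, -0.084, -0.994], [0.997, -0.035, -0.068], [-0.03, -0.996, 0.086]]
ft_force: [-1.3, -0.5, 1.0]
gripper_width: 0.431
```

Call:
apply_moves(dp=[[0,0,0],[0,0,0],[0,0,0],[0,0,0.02],[0,0,0.03],[0,0,0.04],[0,-0.02,0.04],[0,-0.04,0.03],[0,-0.04,0.02],[0,-0.04,0],[0,-0.04,0],[0,0,0]], twist=[0,0,0,0,0,0,0,0,0,0,0,0], gripper=0.2)

```text
time_s: 62.1
ee_pos: [442.7, 198.2, 221.2]
orientation: [[-0.079, -0.074, -0.994], [0.997, -0.031, -0.077], [-0.025, -0.997, 0.076]]
ft_force: [0.3, 0.2, -0.0]
gripper_width: 0.601
```

```bash
cat > tray.py <<'E'
from pose import *
import sys
st();c=cam('wrist'); save(c,sys.argv[1]); w=pts(c)
for x,y in [(442,379),(449,280)]: print('tray',blank(c,w,x,y,60,base=5,zlo=17))
E
python3 tray.py wrist28
```

```text
t 62.1 pos [442.7 198.2 221.2] xdeg 94.6 tilt [-0.074 -0.031] F [ 0.3  0.2 -0. ] g 0.601 q [ 0.26  0.36 -0.89  1.89  0.29  1.12  0.91]
tray ('all', array([442.6, 377.1,  99.7,  39.4,   3.7]), 'top', array([442.8, 377.2,  56.5,  39.1,   3.7]), 'n', 5154, 2772)
tray None
```

View pics/wrist28.png

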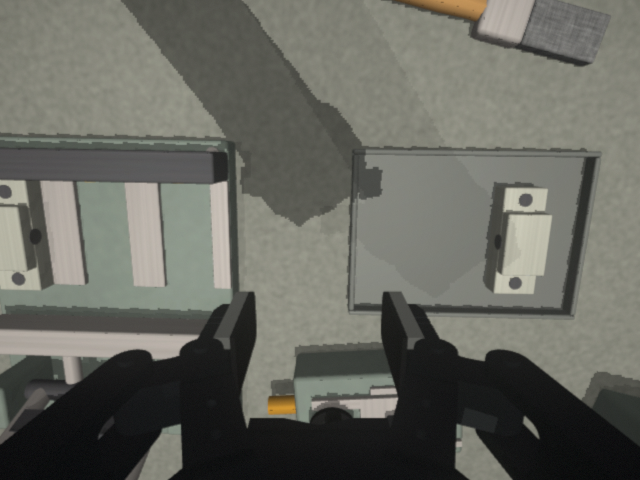

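Call:
apply_moves(dp=[[0.003,-0.035,0],[0.004,-0.04,0],[0.004,-0.04,0],[0.004,-0.04,0],[0.004,-0.04,0],[0.004,-0.04,0],[0.003,-0.03,0],[0,0,-0.02],[0,0,-0.035],[0,0,-0.035],[0,0,-0.02],[0,0,0]], twist=[0,0,0,0,0,0,0,0,0,0,0,0])

```text
time_s: 63.35
ee_pos: [475.8, -54.2, 121.5]
orientation: [[-0.106, -0.049, -0.993], [0.994, -0.023, -0.105], [-0.017, -0.999, 0.052]]
ft_force: [0.2, -0.4, -0.3]
gripper_width: 0.605
```

```bash
python3 bedchk.py wrist29 | grep -v scene
```

```text
t 63.35 pos [475.8 -54.2 121.5] xdeg 96.1 tilt [-0.049 -0.023] F [ 0.2 -0.4 -0.3] g 0.605 q [ 0.64  0.44 -0.73  2.02  0.41  0.88  1.36]
-76 wrist 10440 [-13.9 -72.3] [98.2 38.8] 0.1 zmed 64.2
-76 side 444 [-11.4 -69.2] [94.2 43.3] 1.1 zmed 63.0
0 wrist 0
0 side 0
76 wrist 11
76 side 0
```

View pics/wrist29.png

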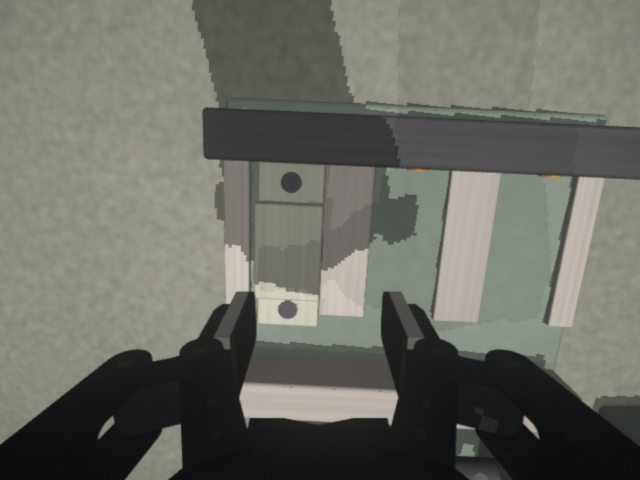

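Call:
apply_moves(dp=[[-0.002,-0.01,-0.01],[-0.002,-0.009,-0.015],[-0.001,0,-0.015],[0,0,0],[0,0,0]], twist=[-1.2,-1.2,0,0,0])

```text
time_s: 64.35
ee_pos: [471.7, -79.6, 81.7]
orientation: [[-0.054, -0.045, -0.998], [0.998, -0.025, -0.053], [-0.022, -0.999, 0.047]]
ft_force: [0.3, -0.3, 0.0]
gripper_width: 0.603
```

```bash
python3 -c "
from h import *
st()"
```

```text
t 64.35 pos [471.7 -79.6  81.7] xdeg 93.1 tilt [-0.045 -0.025] F [ 0.3 -0.3  0. ] g 0.603 q [ 0.64  0.5  -0.67  2.05  0.47  0.79  1.3 ]
```

Call:
apply_moves(dp=[[0,0.0055,-0.01],[0,0,-0.012],[0,0,-0.01],[0,0,-0.003],[0,0,0],[0,0,0]], twist=[0.5,0,0,0,0,0])

```text
time_s: 64.95
ee_pos: [472.3, -73.4, 44.2]
orientation: [[-0.064, -0.044, -0.997], [0.998, -0.025, -0.063], [-0.022, -0.999, 0.046]]
ft_force: [0.7, 0.4, 0.3]
gripper_width: 0.601
```

```bash
python3 -c "
from h import *
st();c=cam('wrist'); save(c,'wrist30')"
```

```text
t 64.95 pos [472.3 -73.4  44.2] xdeg 93.7 tilt [-0.044 -0.025] F [0.7 0.4 0.3] g 0.601 q [ 0.59  0.56 -0.62  2.06  0.53  0.72  1.25]
```

View pics/wrist30.png

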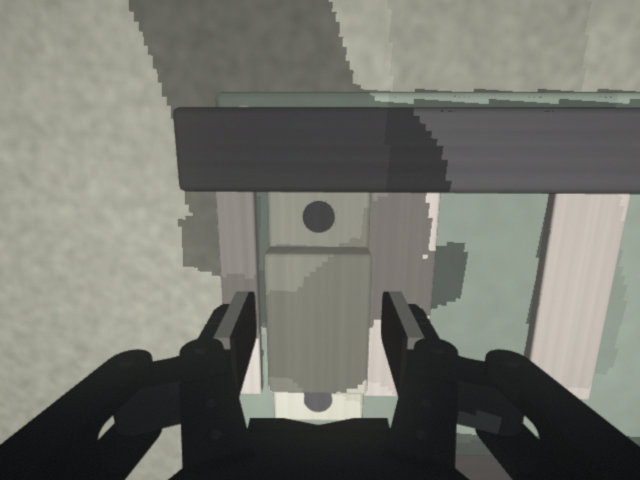

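Call:
apply_moves(dp=[[-0.001,0,0.002],[0,0,0],[0,0,0],[0,0,0],[0,0,0],[0,0,0.03],[0,0,0.04],[0,0.01,0.035],[-0.002,0.03,0.01],[-0.003,0.04,0],[-0.003,0.04,0],[-0.003,0.04,0]], twist=[0,0,0,0,0,0,0,0,0,0,0,0], gripper=-1, squeeze=60)

```text
time_s: 66.2
ee_pos: [460.9, 83.6, 165.8]
orientation: [[-0.048, -0.041, -0.998], [0.999, -0.026, -0.047], [-0.024, -0.999, 0.042]]
ft_force: [0.2, 0.9, -3.2]
gripper_width: 0.428
```

Call:
apply_moves(dp=[[-0.003,0.04,0],[-0.003,0.04,0],[-0.003,0.04,0],[-0.002,0.03,0],[0,0.01,0],[0,0,0]], twist=[0,0,0,0,0,0])

```text
time_s: 66.8
ee_pos: [445.2, 255.6, 165.8]
orientation: [[-0.057, -0.041, -0.998], [0.998, -0.024, -0.056], [-0.022, -0.999, 0.042]]
ft_force: [0.1, -0.2, -2.8]
gripper_width: 0.428
```

```bash
python3 -c "
from h import *
st();c=cam('wrist'); save(c,'wrist31')"
```

```text
t 66.8 pos [445.2 255.6 165.8] xdeg 93.3 tilt [-0.041 -0.024] F [ 0.1 -0.2 -2.8] g 0.428 q [ 0.09  0.46 -0.83  1.9   0.39  1.    0.71]
```

View pics/wrist31.png

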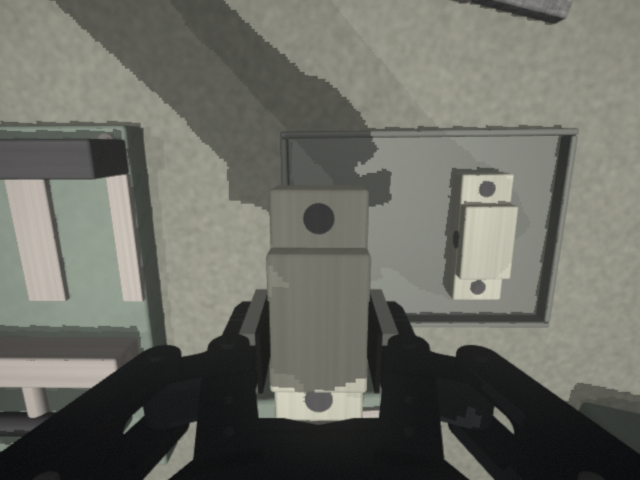

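Target (449, 281).

Call:
apply_moves(dp=[[0.001,0.012,-0.02],[0.001,0.01,-0.03],[0.001,0.004,-0.03],[0,0,-0.02],[0,0,0],[0,0,0]], twist=[0.3,0.3,0,0,0,0])

```text
time_s: 67.45
ee_pos: [453.0, 267.9, 62.0]
orientation: [[-0.052, -0.04, -0.998], [0.998, -0.034, -0.05], [-0.032, -0.999, 0.041]]
ft_force: [-0.4, -0.6, -2.7]
gripper_width: 0.431
```

```bash
python3 -c "
from h import *
st()"
```

```text
t 67.45 pos [453.  267.9  62. ] xdeg 93.0 tilt [-0.04  -0.034] F [-0.4 -0.6 -2.7] g 0.431 q [-0.03  0.63 -0.71  1.93  0.55  0.84  0.57]
```

Call:
apply_moves(dp=[[-0.002,0.007,-0.008],[-0.001,0.006,-0.012],[0,0,-0.01],[0,0,-0.006],[0,0,0],[0,0,0]], twist=[0.5,0.5,0,0,0,0])

```text
time_s: 68.05
ee_pos: [452.5, 281.3, 26.1]
orientation: [[-0.068, -0.034, -0.997], [0.997, -0.034, -0.067], [-0.031, -0.999, 0.036]]
ft_force: [0.7, 0.2, -3.3]
gripper_width: 0.426
```

```bash
python3 -c "
from h import *
st()"
```

```text
t 68.05 pos [452.5 281.3  26.1] xdeg 93.9 tilt [-0.034 -0.034] F [ 0.7  0.2 -3.3] g 0.426 q [-0.09  0.69 -0.67  1.93  0.6   0.79  0.52]
```

Call:
apply_moves(dp=[[-0.002,0,-0.004],[0,0,-0.001],[0,0,0]], twist=[0,0,0])

```text
time_s: 68.35
ee_pos: [451.9, 281.8, 23.1]
orientation: [[-0.067, -0.031, -0.997], [0.997, -0.034, -0.066], [-0.032, -0.999, 0.033]]
ft_force: [-1.8, -0.1, 0.8]
gripper_width: 0.429
```

Call:
apply_moves(dp=[[0,0,0],[0,0,0],[0,0,0],[0,0,0.02],[0,0,0.03],[0,0,0.04],[0,-0.02,0.04],[0,-0.03,0.04],[0,-0.03,0.03],[0,-0.02,0.03],[0,0,0],[0,0,0]], twist=[0,0,0,0,0,0,0,0,0,0,0,0], gripper=0.2)

```text
time_s: 69.55
ee_pos: [451.5, 179.8, 262.0]
orientation: [[-0.069, -0.027, -0.997], [0.997, -0.033, -0.068], [-0.031, -0.999, 0.029]]
ft_force: [1.0, 0.0, -1.1]
gripper_width: 0.6
```

```bash
python3 tray.py wrist32; python3 tab.py
python3 - <<'E'
from h import *
c=cam('scene'); save(c,'fscene'); d=cam('side'); save(d,'fside')
E
```

```text
t 69.55 pos [451.5 179.8 262. ] xdeg 94.0 tilt [-0.027 -0.033] F [ 1.   0.  -1.1] g 0.6 q [ 0.33  0.27 -0.9   1.88  0.25  1.15  0.97]
tray ('all', array([443. , 377. , 100.1,  40.1,   3.4]), 'top', array([442.8, 377.3,  56.1,  38.9,   4.2]), 'n', 4325, 2304)
tray ('all', array([451.3, 280.4, 100.2,  38.9,   4.2]), 'top', array([451.4, 280.6,  56.5,  38.4,   4. ]), 'n', 3890, 2187)
n 45 [615.62602306 282.91125248  90.15202449] dist 63.28627108283773
```

View pics/wrist32.png

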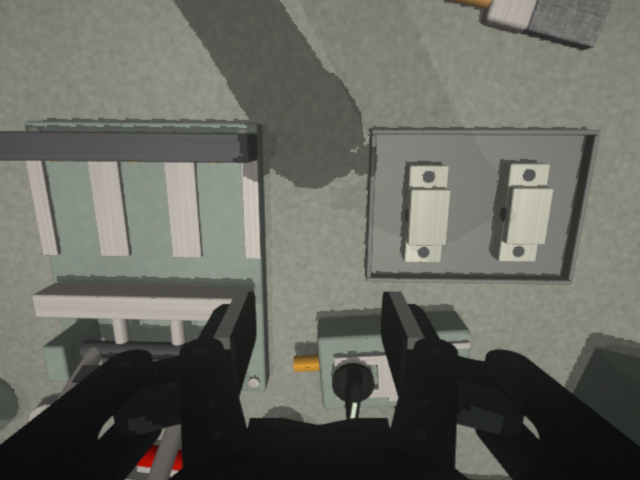

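View pics/fscene.png

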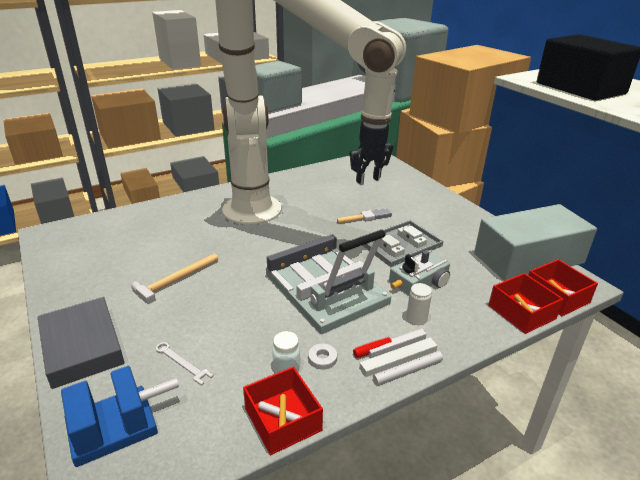

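View pics/tabside.png

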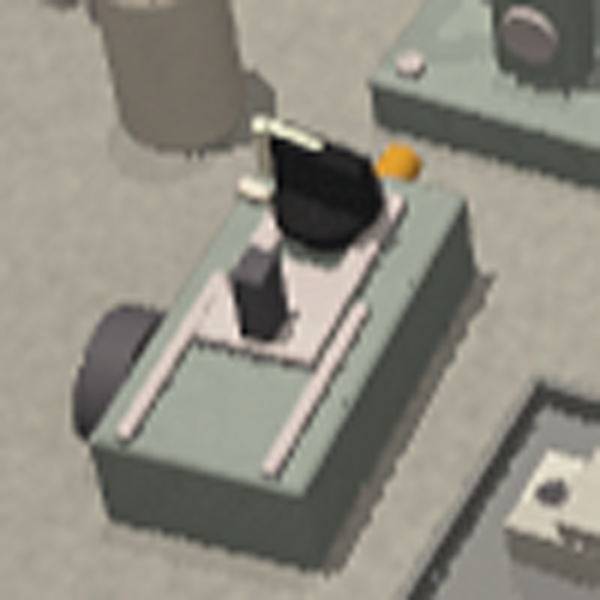

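View pics/fside.png

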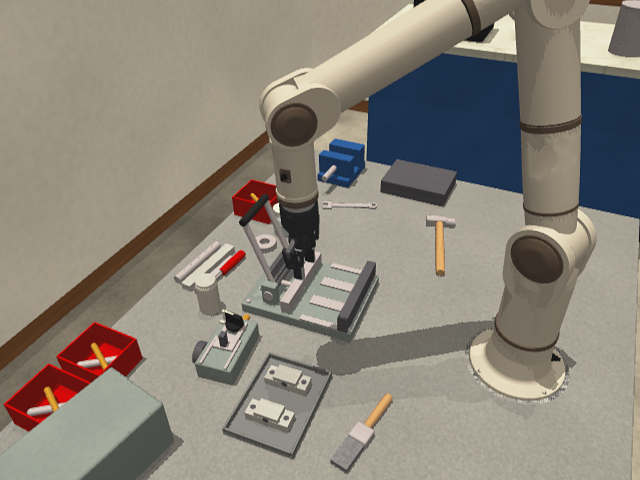

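```bash
python3 -c "
from cell import arm
print(arm.close_job()); print(arm.read_state()['time_s'])"
```

```text
the job is handed in; nothing more can be done
None
the job is handed in; nothing more can be done
```

The job is handed in, finished at about 70 s of the 210 s allowed; the hand-in gave no verdict.

**What I did**
- **Knob and lock:** I turned the knob about 40° onto the mark and pushed the lock in until it stopped.
- **Pressing:** Only two blanks were on the table. I put one in the right slot and one in the left, pulled the lever to full stroke, held it, and eased it back to rest with the grip still on the bar.
- **Tray:** Both blanks now lie flat in the grey tray.

**Last checks**
- **Pointer:** after the turn, three cameras put it at -1.2°, -1.6° and -6.7°, against a mark at about -2.3°; the limit is 7.4°. The last pictures show it unchanged, but I did not measure it again.
- **Lock:** its travel measured 37 mm on the plate and 41 mm on the tab, and home means over 34 mm. It stopped hard at about 8 N.
- **Lever:** the bar is back at its rest place, and nothing is touching it.
- **Blanks:** both are on the tray floor, well inside the walls, with headings matching the tray.
- **Other tools:** none looks moved in the pictures.

**What disagreed or went wrong**
- **Tool tilt:** the tool tilted during the work, up to about 20° on the lever. I straightened it by pushing against the lever's rest stop.
- **First hold:** the lever slipped back to about 0.65 rad, close to the 0.63 limit. I pulled it to full again and held it there for over a second.
- **Right blank:** it shifted about 4 mm in its slot before pressing, to y = -72 mm, which is still inside the limit of -68 mm.

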